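Right the toppled reagents and pack the crate

TASK

The white square reagent bottles have toppled over on the bench: first stand all of them upright on the bench, released and standing together, so that one can see none leaks. Only then pack those white bottles into the grey crate; the two brown bottles and the carton go in it too (these at any time), everything upright on the crate's floor, side by side. Never drop anything from a height, and leave the beaker and the dish where they are.

Things in the scene. Friction and masses are not known exactly. Their poses are not given: they have to be found in the camera images.
- crate: grey open plastic crate, fixed to the bench, 122 x 166 mm outside, walls 5 mm thick, inside 112 mm (its x) by 156 mm (its y); inner floor 15 mm above the bench (origin), rim 70 mm above it. Just room for six items standing in 2 rows (along x) of 3 (along y), about 55 mm and 51 mm apart. Origin: centre of its underside; z up.
- bottle_a: white plastic reagent bottle: square body 44 x 44 mm, 72 mm tall, round grey cap 30 mm across from 78 to 106 mm height; about 0.18 kg, nearly empty with a heavy base (centre of mass 22 mm up). Starts lying on a flat side, cap away from the robot within 45 degrees. Origin: centre of its bottom face; z runs along the bottle to the cap, x, y normal to the flat sides. May be absent (None).
- bottle_b: white plastic reagent bottle: square body 44 x 44 mm, 72 mm tall, round grey cap 30 mm across from 78 to 106 mm height; about 0.18 kg, nearly empty with a heavy base (centre of mass 22 mm up). Starts lying on a flat side, cap away from the robot within 45 degrees. Origin: centre of its bottom face; z runs along the bottle to the cap, x, y normal to the flat sides. May be absent (None).
- bottle_c: white plastic reagent bottle: square body 44 x 44 mm, 72 mm tall, round grey cap 30 mm across from 78 to 106 mm height; about 0.18 kg, nearly empty with a heavy base (centre of mass 22 mm up). Starts lying on a flat side, cap away from the robot within 45 degrees. Origin: centre of its bottom face; z runs along the bottle to the cap, x, y normal to the flat sides. May be absent (None).
- brown_a: round brown bottle, standing: body 48 mm across and 66 mm tall, shoulder to 76 mm, black cap 30 mm across from 76 to 106 mm height; about 0.2 kg. Origin: centre of its underside; z up to the cap.
- brown_b: round brown bottle, standing: body 48 mm across and 66 mm tall, shoulder to 76 mm, black cap 30 mm across from 76 to 106 mm height; about 0.2 kg. Origin: centre of its underside; z up to the cap.
- carton: cardboard carton, standing: 32 mm (its x) x 46 mm (its y) x 106 mm tall, about 0.12 kg. Origin: centre of its underside; z up.
- beaker: bystander: glass beaker, 64 mm across, 85 mm tall, at the left; leave alone. Origin: centre of its underside.
- dish: bystander: clear round dish 72 mm across, 16 mm tall, between the crate and the other things; leave alone. Origin: centre of its underside.
Mind the look-alikes: they are no part of the job. What is shaped like the brown_a but blue or red is not meant. Leave any pink look-alike of the bottle_b alone.

How it is judged:
By the outcome, as a careful person would: the job done as asked, in the order asked, and still so for the second after the job is handed in, with the robot touching nothing.
Of bottle_a, bottle_b, bottle_c only 2 to 3 are there at a start; the rules pass over those that are not, and their reading is None.
At some moment in a run one of bottle_a, bottle_b, bottle_c may be knocked a few centimetres aside while the robot is not near it.
It also fails if it takes over 210 s, if anything falls off the work surface, if the arm or the gripper's body presses on something with over 40 N, if the wrist force passes 120 N, or if a joint passes its speed limit or range.

ROBOT

A 6-joint arm with a two-finger parallel gripper is mounted at the origin on the work surface. World frame = base frame: x ahead of the robot, y to its left, z up, the work surface at z = 0. Lengths are in mm, angles in rad, forces in N, time in s.
With the tool pointing down it reaches from about 225 to 875 mm from the base axis. Payload 3.4 kg.
Tool frame: the origin (TCP) lies midway between the tips of the shut fingers; the grasp point (between the pads) lies 19 mm behind it; z points along the fingers, x is the direction in which the jaws open and shut, and the axes are right-handed (so a half turn about z gives the same grasp; the last joint's range is limited). The gripper opens to 85 mm and grips with 20 to 120 N. Pads are 22 mm wide; open, the fingers measure 114 mm over their backs; the gripper's body (76 mm by 85 mm) begins 54 mm behind the grasp point. The pads swing forward as they close: fully open they stand 13 mm farther back than shut.
Start: joints at [1.186, 0.276, 1.505, -0, 1.361, -0.121], TCP at [149.947, 555.138, 231.328] pointing down, gripper open.
Joint ranges: [-2.89, 2.89], [-0.75, 2.08], [0.22, 2.7], [-1.18, 4.32], [0.11, 2.71], [-2.7, 2.7]. Speed limits (rad/s): [2.57, 2.57, 3.14, 3.14, 3.14, 3.14].

INTERFACE

Orientations are given as a rotation vector (axis times angle).
In Python, from workcell import r, cams gives the robot as it stands.
- The arm moves only by the tool carry_out, never from a script. Its argument "plan" is one flat list of numbers, 7 for each row, row after row: the shift along the tool's x, y, z in cm, then the turn, a rotation vector about the tool's x, y, z in rad, then the opening in per cent of the stroke, from 0 (shut) to 100 (fully open). In form: [dx, dy, dz, wx, wy, wz, gripper, dx, dy, dz, wx, wy, wz, gripper, ...]. A call has 1 to 8 rows; each row shifts and turns the commanded pose from where the row before left it, along the tool's axes as they then stand; what a row does not reach is not made up. A row lasts 1/10 s, in which the tool goes at most 50 mm and 8.59 degrees, less where a joint would pass 70% of its speed; a pose out of reach is approached as far as the arm can. A call is refused whole if a number of a shift passes 5 or a number of a turn 0.15, either way. A call with a gripper value outside its range is refused whole. The fingers move at their own pace and stop on an object; "squeeze" is the grip in N (left out, the last holds). Time passes only in rows, so rows that do not move let the fingers close. It gives the time, the measured TCP pose, the force and the opening at its end, in the units of the state.
- r.state(): the state, without advancing time (a new reading comes with each control period).
- cams.grab_frame(name): name is "side" or "top"; returns (picture, depth): 480x640x3 uint8, red, green, blue; 480x640 float32, mm along the optical axis (not along the pixel's ray), 0 where there is no reading.
- cams.camera_model(name): a dict with "fov_y" (degrees; the focal length in pixels is half the picture's height over the tangent of half this angle, whatever the lens; pixels are square), "cx", "cy" (the principal point, pixels), "dist_coeffs" ([k1, k2, p1, p2, k3] as OpenCV has them; the pictures are not rectified), "eye" and "attitude" of the camera in the world. Camera axes: x right, y down, z forward; pixel columns grow to the right and rows downward; lengths in mm; the calibration is good to about 2 mm. A picture is of the moment at which its call begins. camera_model takes no time and is no camera call.
- r.job_done(): hands the job in, once; it reports no verdict.
The state is a dict: "time": time; "qpos": joint angles; "joint_vel": joint speeds; "joint_efforts": joint torques, N m; "position": TCP position; "ee_rot": TCP orientation; "ft_force": force on the tool from outside, world axes, zero at the start; "torque": the same for the moment, N m; "finger_gap": finger opening in mm.
Only numpy, scipy, OpenCV 4.12 (cv2) and the standard library are available. Lean on these libraries where they do the work, as an engineer would, in place of code of your own. Each camera call takes 0.05 s, during which the arm holds its last target.

## Working session

There is one attempt and no reset: what is moved stays moved. The work goes in short steps, Python scripts to look and compute and a tool call to move; the robot and the scene stay as the last step left them, time stands still between calls to the robot, and variables do not carry over. Pictures are saved under pics/ and viewed, and the job is handed in when it is done.

Besides the shell and the picture viewer there is one more tool, called after "Request:" in YAML: its name, and indented under it one key for each argument. carry_out: Moves the arm, as the interface text tells. Its arguments: {"type":"object","properties":{"plan":{"type":"array","items":{"type":"number"}},"squeeze":{"type":"number"}},"required":["plan"]}

```bash
ls; mkdir -p pics; python3 - <<'E'
from workcell import r, cams
import cv2
for n in ("side","top"):
    p,d=cams.grab_frame(n); cv2.imwrite(f"pics/{n}0.png",p[:,:,::-1]); print(cams.camera_model(n))
    import numpy as np; np.save(f"{n}0.npy",d)
print(r.state())
E
```

```text
pics
{'fov_y': 45.121042895535375, 'cx': 316.2694216264958, 'cy': 236.42977979634713, 'dist_coeffs': array([-0.07501675,  0.        ,  0.        ,  0.        ,  0.        ]), 'eye': array([  57.7004586 , -822.40890465,  999.93781674]), 'attitude': array([-2.27686029,  0.48225797, -0.23696692])}
{'fov_y': 49.19070016960458, 'cx': 319.39798435110566, 'cy': 233.1730501840004, 'dist_coeffs': array([-0.09125351,  0.        ,  0.        ,  0.        ,  0.        ]), 'eye': array([ 382.24879424,   67.09552917, 1139.7824403 ]), 'attitude': array([-2.14281146,  2.19606755, -0.07572621])}
{'time': 0.1, 'qpos': array([ 1.18598380e+00,  2.76504401e-01,  1.50600831e+00, -2.37751726e-06,
        1.36072978e+00, -1.20998293e-01]), 'joint_vel': array([ 1.36138343e-03,  1.74430953e-03, -3.23234230e-03, -4.58284460e-04,
        4.08101568e-05, -1.00462850e-03]), 'joint_efforts': array([ 1.52762968e-03, -4.17703307e+01, -2.46403885e+01, -8.50192987e-05,
        5.86640279e-03,  1.94045646e-05]), 'position': array([149.76154798, 554.65256504, 230.54112274]), 'ee_rot': array([ 2.49365072e+00,  1.90945827e+00, -2.23028799e-03]), 'ft_force': array([ 1.0262821 ,  0.11754851, -0.20318398]), 'torque': array([-0.00704856,  0.05810174, -0.0146206 ]), 'finger_gap': 85.3739477616021}
```

View pics/top0.png

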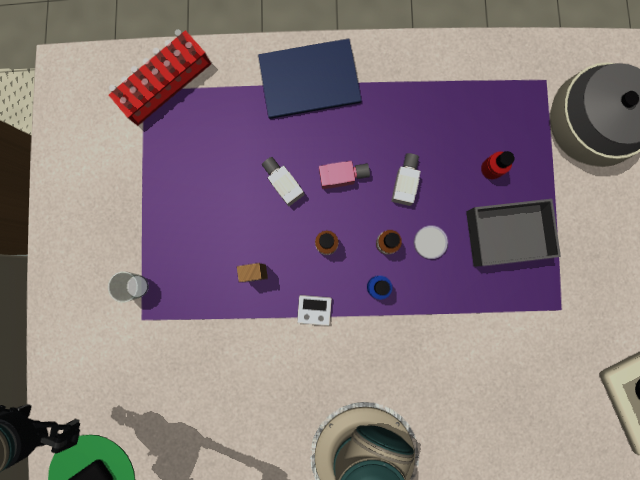

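View pics/side0.png

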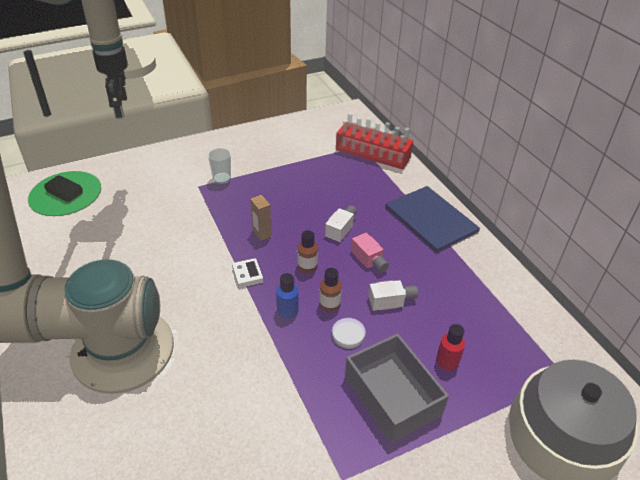

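```bash
cat > h.py <<'E'
import numpy as np, cv2
from scipy.spatial.transform import Rotation as R
from workcell import r, cams
def K(n):
    m=cams.camera_model(n); f=240/np.tan(np.radians(m['fov_y']/2))
    return np.array([[f,0,m['cx']],[0,f,m['cy']],[0,0,1]]),m['dist_coeffs'],np.array(m['eye']),R.from_rotvec(m['attitude']).as_matrix()
def ray(n,uv):
    k,d,e,A=K(n); p=cv2.undistortPoints(np.array(uv,float).reshape(-1,1,2),k,d,None,None).reshape(-1,2)
    return e,np.c_[p,np.ones(len(p))]@A.T
def onz(n,uv,z):
    e,v=ray(n,uv); return e+v*((z-e[2])/v[:,2])[:,None]
def cloud(n,dep):
    uu,vv=np.meshgrid(np.arange(640),np.arange(480)); e,v=ray(n,np.c_[uu.ravel(),vv.ravel()])
    P=e+v*dep.reshape(-1,1); P[dep.ravel()==0]=np.nan; return P.reshape(480,640,3)
def proj(n,P):
    k,d,e,A=K(n); rv,_=cv2.Rodrigues(A.T); return cv2.projectPoints(np.array(P,float).reshape(-1,1,3),rv,-A.T@e,k,d)[0].reshape(-1,2)
def grab(n,name=None):
    p,d=cams.grab_frame(n)
    if name: cv2.imwrite(f"pics/{name}.png",p[:,:,::-1])
    return p,cloud(n,d)
E
python3 - <<'E'
from h import *
im=cv2.imread("pics/top0.png");C=cloud("top",np.load("top0.npy"))
names=dict(white1=(285,185),pink=(338,174),white2=(407,185),ba=(327,242),bb=(390,241),dish=(431,242),carton=(248,272),blue=(379,288),beaker=(120,287),mat=(220,220),crfl=(512,235),red=(505,158),scale=(315,305))
for k,(u,v) in names.items(): print(k,C[v,u].round(1))
z=C[:,:,2]
m=np.uint8((z>8)&(C[:,:,0]>150)&(C[:,:,0]<760))
n,l,s,c=cv2.connectedComponentsWithStats(m)
for i in range(1,n):
    if s[i,4]>60:
        P=C[l==i]; print(s[i],P.min(0).round(0),P.max(0).round(0))
o=cv2.resize(im[130:300,230:450],None,fx=3.6,fy=3.5,interpolation=cv2.INTER_CUBIC);cv2.imwrite("pics/t0crop.png",o)
E
```

```text
white1 [581.9 154.6  40.6]
pink [601.6  41.5  45.6]
white2 [ 574.9 -104.2   42.2]
ba [454.   68.3 102.5]
bb [452.6 -56.1 106.3]
dish [ 454.4 -155.2   15.4]
carton [398.3 225.9 104.8]
blue [360.8 -31.1 109.5]
beaker [372.9 514.1  34.1]
mat [515.6 302.9  -1.3]
crfl [ 465.1 -333.3   13.7]
red [ 615.7 -297.3  100.7]
scale [326.2  97.3  17. ]
[ 550   81   90   86 6441] [ 609. -592.    8.] [ 760. -429.  170.]
[120 101  28  24 304] [735. 463.   8.] [760. 508. 103.]
[267 107  57  11 308] [741.  70.   8.] [760. 194.  22.]
[482 151  32  28 620] [ 591. -321.    8.] [ 637. -274.  112.]
[392 153  28  53 973] [ 536. -133.    8.] [647. -74.  50.]
[262 157  42  49 951] [542. 117.   8.] [646. 204.  50.]
[ 319  161   51   28 1007] [578. -26.   8.] [630.  82.  51.]
[ 467  198   94   68 5038] [ 401. -413.    8.] [ 536. -237.   76.]
[414 226  34  33 853] [ 420. -190.    8.] [ 489. -120.   23.]
[315 231  24  24 450] [432.  45.  14.] [480.  93. 110.]
[376 230  26  25 490] [430. -84.  10.] [478. -36. 111.]
[237 263  30  20 481] [379. 200.   9.] [416. 248. 112.]
[108 271  40  32 851] [343. 457.   8.] [406. 521.  89.]
[367 276  26  24 467] [337. -62.  19.] [385. -14. 110.]
[297 296  35  29 901] [285.  63.  10.] [346. 137.  24.]
[600 352  40  29 687] [ 150. -604.    9.] [ 203. -512.   40.]
[   0  404   66   51 1593] [150. 505. 242.] [188. 620. 451.]
```

View pics/t0crop.png

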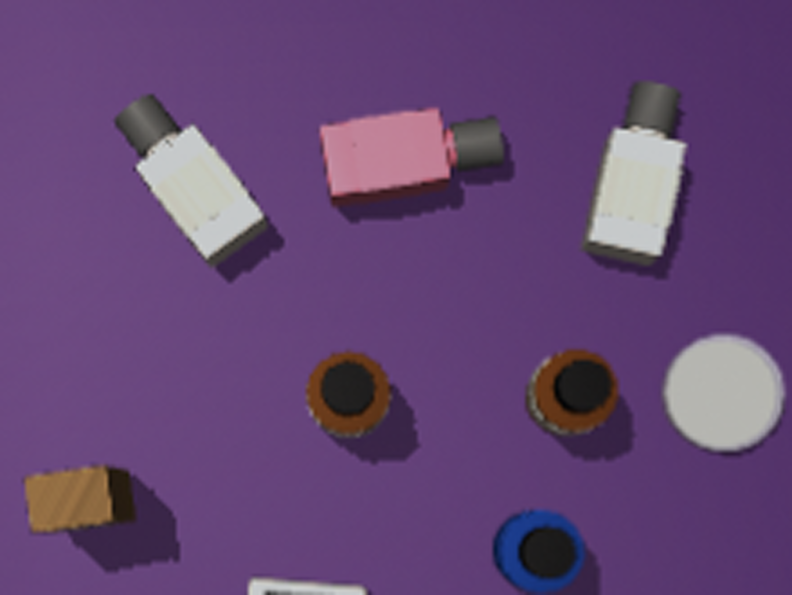

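```bash
cat >> h.py <<'E'
def rects(C,im,zlo,zhi,box,white=None):
    x0,x1,y0,y1=box
    m=(C[:,:,2]>zlo)&(C[:,:,2]<zhi)&(C[:,:,0]>x0)&(C[:,:,0]<x1)&(C[:,:,1]>y0)&(C[:,:,1]<y1)
    if white: m&=im.min(2)>white
    n,l,s,c=cv2.connectedComponentsWithStats(np.uint8(m))
    out=[]
    for i in range(1,n):
        if s[i,4]>40:
            P=C[l==i]; q=cv2.minAreaRect(P[:,:2].astype(np.float32)); out.append((q,np.median(P[:,2]),s[i,4])); 
    return out
E
python3 - <<'E'
from h import *
im=cv2.imread("pics/top0.png")[:,:,::-1];C=cloud("top",np.load("top0.npy"))
for w in (90,120):
  for q in rects(C,im,34,55,(500,680,-150,230),w): print(np.round(cv2.boxPoints(q[0]),0).tolist(),q)
for q in rects(C,im,62,85,(390,550,-430,-220)): print('crate',np.round(cv2.boxPoints(q[0]),0).tolist(),q)
for q in rects(C,im,95,118,(370,425,190,255)): print('carton',np.round(cv2.boxPoints(q[0]),0).tolist(),q)
for q in rects(C,im,95,118,(425,500,-100,100)): print('brown',q)
# cap of whites
for q in rects(C,im,25,45,(500,680,-150,230)): print('all',q)
E
```

```text
[[541.0, 151.0], [567.0, 115.0], [652.0, 177.0], [626.0, 213.0]] (((596.5164184570312, 164.3394012451172), (105.2783432006836, 44.541748046875), 36.154232025146484), np.float64(43.66980140157466), np.int32(732))
[[578.0, 76.0], [592.0, -24.0], [636.0, -18.0], [621.0, 83.0]] (((606.654296875, 29.22498321533203), (43.967193603515625, 101.49032592773438), 8.128336906433105), np.float64(43.80452771547573), np.int32(694))
[[536.0, -117.0], [610.0, -135.0], [621.0, -92.0], [547.0, -73.0]] (((578.1213989257812, -104.4168701171875), (44.74972915649414, 76.26280975341797), 76.00794219970703), np.float64(44.04359990342277), np.int32(697))
[[579.0, 76.0], [590.0, 8.0], [631.0, 14.0], [621.0, 82.0]] (((605.2613525390625, 45.09829330444336), (41.92525100708008, 68.3590087890625), 8.676412582397461), np.float64(43.86645758266695), np.int32(607))
[[541.0, 152.0], [567.0, 116.0], [630.0, 161.0], [603.0, 197.0]] (((585.4310302734375, 156.2223663330078), (76.69000244140625, 44.57148361206055), 35.83280563354492), np.float64(43.789043230707875), np.int32(688))
[[536.0, -116.0], [610.0, -135.0], [621.0,
[... 696 characters left out ...]
.728975296020508), 88.2868423461914), np.float64(105.35782859524329), np.int32(183))
brown (((456.00811767578125, 70.2381820678711), (27.7170467376709, 27.832860946655273), 88.45626831054688), np.float64(105.44661754043204), np.int32(179))
all (((592.6228637695312, -107.90486145019531), (44.85377883911133, 108.13481903076172), 76.13616943359375), np.float64(42.201167265639015), np.int32(703))
all (((596.547607421875, 163.92068481445312), (106.790771484375, 44.6514778137207), 34.87862777709961), np.float64(42.085864357733044), np.int32(710))
all (((606.222412109375, 27.388500213623047), (45.33100891113281, 106.22286224365234), 7.9292778968811035), np.float64(42.09306063408803), np.int32(737))
```

```bash
cat > plan.py <<'E'
import numpy as np, json, os, sys
from scipy.spatial.transform import Rotation as R, Slerp
F='cmd.json'
def load():
    c=json.load(open(F)); return np.array(c['p']),R.from_rotvec(c['w'])
def save(p,q): json.dump(dict(p=list(map(float,p)),w=q.as_rotvec().tolist()),open(F,'w'))
def down(yaw,flip=0):
    # jaws axis x at angle yaw in plane, z down
    x=np.array([np.cos(yaw),np.sin(yaw),0]); z=np.array([0,0,-1.]); return R.from_matrix(np.c_[x,np.cross(z,x),z])
def near(q,q0):
    q2=q*R.from_rotvec([0,0,np.pi]); return q if (q0.inv()*q).magnitude()<=(q0.inv()*q2).magnitude() else q2
def rows(goals,v=45,w=.14,commit=True):
    """goals: list of (p,Rot or None,grip%,nhold)"""
    p,q=load(); out=[]
    for g in goals:
        gp,gq,gr=g[:3]; hold=g[3] if len(g)>3 else 0
        gp=p.copy() if gp is None else np.array(gp,float); gq=q if gq is None else gq
        dq=(q.inv()*gq).as_rotvec()
        vv=g[4] if len(g)>4 else v
        n=max(int(np.ceil(np.linalg.norm(gp-p)/vv-1e-6)),int(np.ceil(np.linalg.norm(dq)/w-1e-6)))
        p0,q0=p,q
        for i in range(1,n+1):
            tp=p0+(gp-p0)*i/n; tq=q0*R.from_rotvec(dq*i/n)
            d=np.round(q.inv().apply(tp-p)/10,2); ww=np.round((q.inv()*tq).as_rotvec(),3)
            p=p+q.apply(d*10); q=q*R.from_rotvec(ww); out.append([*d,*ww,gr])
        for _ in range(hold): out.append([0]*6+[gr])
    for i in range(0,len(out),8): print('CALL',[float(x)+0 if x%1 else int(x) for r_ in out[i:i+8] for x in r_])
    if commit: save(p,q)
    print('end',p.round(1),q.as_rotvec().round(3),len(out))
def chk():
    from workcell import r
    s=r.state(); p,q=load(); print('t',round(s['time'],2),'pos',s['position'].round(1),'err',(s['position']-p).round(1),'rot',np.degrees((q.inv()*R.from_rotvec(s['ee_rot'])).as_rotvec()).round(1),'q',s['qpos'].round(3),'F',s['ft_force'].round(1),'T',s['torque'].round(2),'gap',round(s['finger_gap'],1))
    return s
E
python3 - <<'E'
from plan import *
q0=R.from_rotvec([2.4937,1.9095,-.0022]); save([149.947,555.138,231.328],q0)
print(q0.as_matrix().round(3))
def grasp(base,az,along,t,z):
    u=np.array([np.cos(az),np.sin(az),0]);v=np.array([-u[1],u[0],0]);k=np.array([0,0,1.])
    d=-np.cos(t)*k-np.sin(t)*u; x=v; q=R.from_matrix(np.c_[x,np.cross(d,x),d])
    g=np.array([*base,0])+u*along; g[2]=z
    return g+19*d,near(q,q0),d
tcp,q,d=grasp((554,133),np.radians(35.8),48,np.radians(30),27)
print(tcp,q.as_matrix().round(3),d)
rows([(tcp-d*130+np.array([0,0,40]),q,75)],v=40,w=.12)
E
```

```text
[[ 0.261  0.965 -0.001]
 [ 0.965 -0.261 -0.001]
 [-0.002 -0.    -1.   ]]
[585.22595703 155.52087049  10.54551733] [[-0.585  0.702 -0.406]
 [ 0.811  0.507 -0.292]
 [ 0.    -0.5   -0.866]] [-0.40553191 -0.29247884 -0.8660254 ]
CALL [-1.39, 3.53, 0.43, 0.03, -0.014, -0.054, 75, -1.57, 3.47, 0.34, 0.031, -0.015, -0.054, 75, -1.75, 3.39, 0.26, 0.03, -0.014, -0.055, 75, -1.93, 3.29, 0.19, 0.031, -0.015, -0.054, 75, -2.1, 3.18, 0.12, 0.03, -0.014, -0.054, 75, -2.27, 3.07, 0.05, 0.031, -0.015, -0.055, 75, -2.44, 2.95, 0, 0.03, -0.014, -0.054, 75, -2.59, 2.8, -0.06, 0.031, -0.015, -0.054, 75]
CALL [-2.74, 2.66, -0.1, 0.03, -0.014, -0.054, 75, -2.88, 2.51, -0.13, 0.031, -0.014, -0.055, 75, -3.02, 2.33, -0.18, 0.03, -0.015, -0.054, 75, -3.14, 2.17, -0.19, 0.031, -0.014, -0.054, 75, -3.25, 1.98, -0.21, 0.03, -0.015, -0.054, 75, -3.37, 1.81, -0.22, 0.031, -0.014, -0.055, 75, -3.45, 1.6, -0.23, 0.03, -0.015, -0.054, 75, -3.55, 1.41, -0.21, 0.03, -0.014, -0.054, 75]
end [637.9 193.5 163.1] [-1.288 -2.516  0.673] 16
```

Request:
carry_out:
  plan: [-1.39,3.53,0.43,0.03,-0.014,-0.054,75,-1.57,3.47,0.34,0.031,-0.015,-0.054,75,-1.75,3.39,0.26,0.03,-0.014,-0.055,75,-1.93,3.29,0.19,0.031,-0.015,-0.054,75,-2.1,3.18,0.12,0.03,-0.014,-0.054,75,-2.27,3.07,0.05,0.031,-0.015,-0.055,75,-2.44,2.95,0,0.03,-0.014,-0.054,75,-2.59,2.8,-0.06,0.031,-0.015,-0.054,75]
  squeeze: 40

```text
time: 0.9
position: [395.0, 373.1, 196.6]
ee_rot: [-1.926, -2.296, 0.362]
ft_force: [-0.3, 0.9, -0.9]
finger_gap: 63.7
```

Request:
carry_out:
  plan: [-2.74,2.66,-0.1,0.03,-0.014,-0.054,75,-2.88,2.51,-0.13,0.031,-0.014,-0.055,75,-3.02,2.33,-0.18,0.03,-0.015,-0.054,75,-3.14,2.17,-0.19,0.031,-0.014,-0.054,75,-3.25,1.98,-0.21,0.03,-0.015,-0.054,75,-3.37,1.81,-0.22,0.031,-0.014,-0.055,75,-3.45,1.6,-0.23,0.03,-0.015,-0.054,75,-3.55,1.41,-0.21,0.03,-0.014,-0.054,75]

```text
time: 1.7
position: [639.0, 192.5, 162.0]
ee_rot: [-1.284, -2.516, 0.673]
ft_force: [-0.0, 0.1, 0.5]
finger_gap: 64.2
```

```bash
python3 -c "
from plan import *
chk()"
```

```text
t 1.7 pos [639.  192.5 162. ] err [ 1.1 -1.  -1.1] rot [ 0.   0.  -0.2] q [ 0.28   0.753  0.958 -0.18   1.923 -1.937] F [-0.   0.1  0.5] T [ 0.19 -0.21  0.02] gap 64.2
```

```bash
cat > kin.py <<'E'
import numpy as np
from scipy.optimize import least_squares
from scipy.spatial.transform import Rotation as R
LO=np.array([-2.89,-.75,.22,-1.18,.11,-2.7]);HI=np.array([2.89,2.08,2.7,4.32,2.71,2.7])
def fk(q,P,s=(1,1,1,1)):
    a,b,h,c=P
    rz=lambda t:R.from_euler('z',t); ry=lambda t:R.from_euler('y',t)
    A=rz(q[0])*ry(q[1]); p=np.array([0,0,h])+A.apply([0,0,a])
    A=A*ry(q[2]); p=p+A.apply([0,0,b])
    A=A*rz(s[0]*q[3])*ry(q[4])*rz(s[1]*q[5]+s[2]); p=p+A.apply([0,0,c]); return p,A
E
python3 - <<'E'
from kin import *
D=[([1.18598,.276504,1.506,0,1.36073,-.121],[149.7615,554.6526,230.541],[2.49365,1.90946,-.00223]),([0.28,.753,.958,-.18,1.923,-1.937],[639,192.5,162],[-1.284,-2.516,.673])]
for s0 in(1,-1):
 for s1 in (1,-1):
  for o in (0,np.pi/2,-np.pi/2,np.pi):
   def f(P): 
    e=[]
    for q,p,w in D:
        pp,A=fk(q,P,(s0,s1,o)); e+=list(pp-p)+list(100*(A.inv()*R.from_rotvec(w)).as_rotvec())
    return e
   S=least_squares(f,[450,450,300,200]); 
   if S.cost<3000: print(s0,s1,o,S.cost,S.x.round(1),np.round(S.fun,1))
E
```

```text
1 1 3.141592653589793 2921.4771203417445 [322.1 481.6  46.9  41.7] [ 60.  -36.8 -16.6  -0.   -0.   -0.   14.1 -12.   16.6   0.1   0.   -0.1]
```

```bash
cat > kin.py <<'E'
import numpy as np
from scipy.optimize import least_squares
from scipy.spatial.transform import Rotation as R
LO=np.array([-2.89,-.75,.22,-1.18,.11,-2.7]);HI=np.array([2.89,2.08,2.7,4.32,2.71,2.7])
rz=lambda t:R.from_euler('z',t); ry=lambda t:R.from_euler('y',t)
def fk(q,P):
    a,b,h,c,y1,x2=P
    A=rz(q[0]); p=np.array([0,0,h])+A.apply([0,y1,0]);A=A*ry(q[1]); p=p+A.apply([0,0,a])
    A=A*ry(q[2]); p=p+A.apply([x2,0,b])
    A=A*rz(q[3])*ry(q[4])*rz(q[5]+np.pi); p=p+A.apply([0,0,c]); return p,A
E
python3 - <<'E'
from kin import *
D=[([1.18598,.276504,1.506,0,1.36073,-.121],[149.7615,554.6526,230.541],[2.49365,1.90946,-.00223]),([0.28,.753,.958,-.18,1.923,-1.937],[639,192.5,162],[-1.284,-2.516,.673])]
def f(P): 
    e=[]
    for q,p,w in D:
        pp,A=fk(q,P); e+=list(pp-p)
    return e
for x in ([450,450,300,200,0,0],[400,400,200,250,50,0]):
   S=least_squares(f,x); print(S.cost,S.x.round(1),np.round(S.fun,1))
E
```

```text
1.59796088156413e-18 [628.3 420.2 130.5 362.9  69.4  54.4] [ 0. -0.  0.  0. -0. -0.]
3.538400779514823e-21 [628.3 420.2 130.5 362.9  69.4  54.4] [ 0. -0.  0.  0.  0.  0.]
```

```bash
cat >> plan.py <<'E'
def grasp(base,az,along,t,z,off=0):
    u=np.array([np.cos(az),np.sin(az),0]);v=np.array([-u[1],u[0],0]);k=np.array([0,0,1.])
    d=-np.cos(t)*k-np.sin(t)*u; x=v; q=R.from_matrix(np.c_[x,np.cross(d,x),d])
    g=np.array([*base,0])+u*along+v*off; g[2]=z
    return g+19*d,near(q,load()[1]),d
E
python3 - <<'E'
from h import *
p,C=grab("side","side1"); p2,C2=grab("top","top1")
print([q for q in rects(C2,p2,34,55,(500,680,-150,230),90)])
from plan import *
tcp,q,d=grasp((554,133),np.radians(35.8),48,np.radians(30),27)
rows([(tcp-d*40,q,75),(tcp,q,75,2,25)],v=40,w=.12)
E
```

```text
[(((592.3572998046875, -108.07867431640625), (45.06379699707031, 104.98090362548828), 76.00740814208984), np.float64(43.904068338542174), np.int32(743)), (((607.1649169921875, 28.143478393554688), (44.40022277832031, 103.91262817382812), 8.466168403625488), np.float64(43.77689626099561), np.int32(724)), (((584.8433227539062, 155.9048614501953), (76.0665283203125, 44.47975540161133), 35.88163757324219), np.float64(43.91999882900052), np.int32(690))]
CALL [0, 0.5, 3.12, 0, 0, 0, 75, 0, 0.5, 3.11, 0, 0, 0, 75, 0, 0.5, 3.12, 0, 0, 0, 75, 0, 0.5, 3.11, 0, 0, 0, 75, 0, 0, 2, 0, 0, 0, 75, 0, -0.01, 2, 0, 0, 0, 75, 0, 0, 0, 0, 0, 0, 75, 0, 0, 0, 0, 0, 0, 75]
end [585.2 155.5  10.6] [-1.288 -2.516  0.673] 8
```

View pics/side1.png

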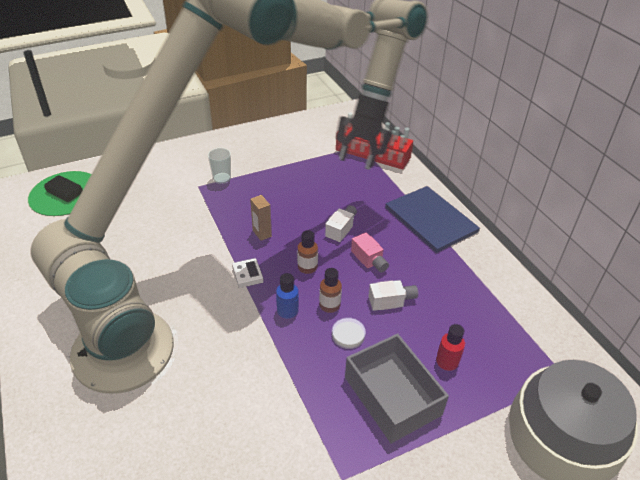

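Request:
carry_out:
  plan: [0,0.5,3.12,0,0,0,75,0,0.5,3.11,0,0,0,75,0,0.5,3.12,0,0,0,75,0,0.5,3.11,0,0,0,75,0,0,2,0,0,0,75,0,0,2,0,0,0,75,0,0,0,0,0,0,75,0,0,0,0,0,0,75]

```text
time: 2.6
position: [585.3, 156.3, 10.4]
ee_rot: [-1.287, -2.516, 0.671]
ft_force: [0.3, -0.4, 0.3]
finger_gap: 64.1
```

```bash
python3 -c "
from plan import *
print(chk()['qpos'])
from h import *
p,C=grab('side'); cv2.imwrite('pics/s2.png',cv2.resize(p[150:300,250:450,::-1],None,fx=4,fy=4))"
```

```text
t 2.6 pos [585.3 156.3  10.4] err [ 0.   0.8 -0.2] rot [-0.1  0.1 -0. ] q [ 0.254  0.773  1.317 -0.18   1.545 -1.891] F [ 0.3 -0.4  0.3] T [ 0.1  -0.27  0.05] gap 64.1
[ 0.2543671   0.77267466  1.31708442 -0.18049342  1.54465396 -1.89126907]
```

View pics/s2.png

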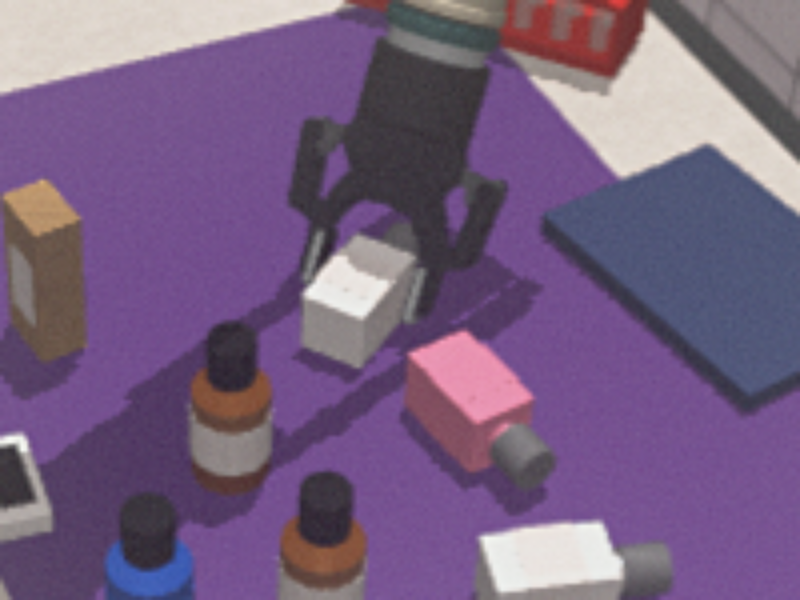

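Request:
carry_out:
  plan: [0,0,0,0,0,0,25,0,0,0,0,0,0,25,0,0,0,0,0,0,25,0,0,0,0,0,0,25,0,0,0,0,0,0,25]
  squeeze: 35

```text
time: 3.15
position: [586.5, 156.6, 11.3]
ee_rot: [-1.289, -2.519, 0.668]
ft_force: [2.6, 3.2, 6.3]
finger_gap: 43.6
```

```bash
cat >> kin.py <<'E'
import json,os
def fit(D):
    def f(P):
        e=[]
        for q,p,w in D:
            pp,A=fk(q,P); e+=list(pp-p)
        return e+list(.01*(np.array(P)-[500,450,250,300,70,0]))
    return least_squares(f,[500,450,250,300,70,0])
def ik(p,A,P,q0):
    def f(q):
        pp,B=fk(q,P); return list((pp-p)/10)+list(10*(B.inv()*A).as_rotvec())
    S=least_squares(f,np.clip(q0,LO+1e-3,HI-1e-3),bounds=(LO,HI)); return S.x,S.cost
E
python3 - <<'E'
from plan import *
from kin import *
s=chk()
D=[([1.18598,.276504,1.506,0,1.36073,-.121],[149.7615,554.6526,230.541],0),([0.28,.753,.958,-.18,1.923,-1.937],[639,192.5,162],0),([ 0.2543671 ,  0.77267466 , 1.31708442, -0.18049342 , 1.54465396 ,-1.89126907],[585.3,156.3,10.4],0)]
S=fit(D);print(S.x.round(1),S.fun.round(2))
json.dump(S.x.tolist(),open('P.json','w'))
P=S.x
# standing pose sweep
p,q=load(); u=np.array([np.cos(np.radians(35.8)),np.sin(np.radians(35.8)),0])
v=np.array([-u[1],u[0],0])
for base in [(554,133),(500,133),(450,133),(554,200)]:
  for yaw in (0,-20,20):
    qq=s['qpos'];B0=np.array([554,133,22.])
    rel=p-B0
    for th in np.radians([0,20,40,50,60,70,80,90]):
        T=R.from_euler('z',np.radians(yaw*th/1.57))*R.from_rotvec(-v*th)
        h=30+22*np.cos(th)
        pp=T.apply(rel)+np.array([*base,h-22*0]); qq,c=ik(pp,T*q,P,qq)
        if c>1e-3 or th>1.5: print(base,yaw,np.degrees(th).round(),qq.round(2),round(c,4)); 
        if c>1e-3: break
E
```

```text
t 3.15 pos [586.5 156.6  11.3] err [1.3 1.1 0.8] rot [-0.3  0.  -0. ] q [ 0.254  0.772  1.315 -0.18   1.544 -1.892] F [2.6 3.2 6.3] T [ 0.29 -0.07 -0.08] gap 43.6
[627.9 421.4 136.3 363.4  69.4  59.4] [ 0.04 -0.01 -0.08  0.04 -0.11  0.08 -0.05  0.15  0.01  1.28 -0.29 -1.14
  0.63 -0.01  0.59]
(554, 133) 0 60.0 [-0.02  0.3   2.07  0.61  0.45 -2.7 ] 0.2095
(554, 133) -20 70.0 [ 0.05  0.28  2.19  0.9   0.15 -2.7 ] 0.7777
(554, 133) 20 60.0 [ 0.    0.32  1.99  0.45  0.58 -2.7 ] 1.4243
(500, 133) 0 60.0 [-0.01  0.24  2.17  0.61  0.41 -2.7 ] 0.3183
(500, 133) -20 70.0 [ 0.07  0.21  2.29  0.91  0.12 -2.7 ] 0.9968
(500, 133) 20 50.0 [ 0.    0.28  2.04  0.42  0.62 -2.7 ] 0.0095
(450, 133) 0 60.0 [ 0.    0.17  2.26  0.62  0.39 -2.7 ] 0.4119
(450, 133) -20 60.0 [ 0.02  0.17  2.32  0.82  0.24 -2.7 ] 0.0043
(450, 133) 20 50.0 [ 0.01  0.22  2.14  0.42  0.59 -2.7 ] 0.0253
(554, 200) 0 60.0 [ 0.1   0.32  2.07  0.7   0.38 -2.7 ] 0.0068
(554, 200) -20 70.0 [ 0.18  0.3   2.18  0.99  0.11 -2.7 ] 0.3886
(554, 200) 20 60.0 [ 0.1   0.33  1.99  0.53  0.53 -2.7 ] 0.5841
```

```bash
python3 - <<'E'
from plan import *
from kin import *
P=np.array(json.load(open('P.json')))
p,q=load(); q=q*R.from_rotvec([0,0,np.pi])
q0=np.array([.254,.772,1.315,-.18,1.544,-1.892+np.pi])
def sweep(base0,az,tilt):
  az=np.radians(az);u=np.array([np.cos(az),np.sin(az),0]);v=np.array([-u[1],u[0],0])
  for base in [(554,133),(500,133),(450,100)]:
   for yaw in (0,-20,-40,20,40):
    t=np.radians(tilt);d=np.array([0,0,-np.cos(t)])-np.sin(t)*u; x=-v; qg=R.from_matrix(np.c_[x,np.cross(d,x),d])
    B0=np.array([*base0,22.]); g=B0+48*u;g[2]=27;rel=g+19*d-B0
    qq=q0.copy(); L=[]
    for th in np.radians(np.arange(0,91,5)):
        T=R.from_euler('z',np.radians(yaw*th/1.57))*R.from_rotvec(-v*th)
        f=th/1.57; b=B0[:2]*(1-f)+np.array(base)*f
        pp=T.apply(rel)+np.array([*b,22*np.cos(th)+60*np.sin(2*th)+1]); qq,c=ik(pp,T*qg,P,qq)
        L.append(qq)
        if c>1e-3: break
    L=np.array(L); print(tilt,base,yaw,np.degrees(th).round(),L[-1].round(2),'maxstep',np.abs(np.diff(L,axis=0)).max(0).round(2),round(c,4))
for t in (20,30,38): sweep((554,133),35.8,t)
print()
q0=np.array([-.1,.772,1.315,0,1.544,1])
sweep((541.5,-95),-14,30)
E
```

```text
20 (554, 133) 0 90.0 [-0.44  0.86  2.61  2.15  1.39 -1.85] maxstep [0.05 0.16 0.08 0.34 0.2  0.38] 0.0
20 (554, 133) -20 90.0 [-0.11  0.82  2.7   2.77  1.49 -1.71] maxstep [0.02 0.19 0.09 0.63 0.35 0.63] 0.4347
20 (554, 133) -40 60.0 [ 0.08  0.26  2.26  2.53  0.11 -1.02] maxstep [0.02 0.06 0.1  2.04 0.16 2.  ] 0.0217
20 (554, 133) 20 90.0 [-0.54  0.76  2.35  1.62  1.22 -1.54] maxstep [0.06 0.1  0.06 0.21 0.11 0.27] 0.0
20 (554, 133) 40 90.0 [-0.51  0.77  2.07  1.22  1.31 -1.27] maxstep [0.06 0.08 0.06 0.16 0.08 0.22] 0.0
20 (500, 133) 0 90.0 [-0.56  0.9   2.7   2.02  1.37 -1.99] maxstep [0.08 0.2  0.09 0.35 0.23 0.39] 0.2167
20 (500, 133) -20 80.0 [-0.12  0.57  2.7   2.73  1.13 -1.63] maxstep [0.02 0.14 0.11 0.67 0.28 0.67] 0.0502
20 (500, 133) -40 60.0 [ 0.09  0.21  2.32  2.72  0.11 -1.2 ] maxstep [0.02 0.06 0.1  2.16 0.16 2.12] 0.0044
20 (500, 133) 20 90.0 [-0.62  0.79  2.47  1.59  1.22 -1.7 ] maxstep [0.07 0.12 0.07 0.22 0.11 0.28] 0.0
20 (500, 133) 40 90.0 [-0.57  0.76  2.19  1.19  1.29 -1.38] maxstep [0.07 0.09 0.07 0.16 0.09 0.23] 0.0
20 (450, 100) 0 80.0 [-0.6   0.59  2.7   1.
[... 4528 characters left out ...]
.11  1.49] maxstep [0.02 0.07 0.08 0.04 0.16 0.03] 0.0476
30 (500, 133) 40 90.0 [-0.31  0.64  2.7   2.42  1.14 -1.71] maxstep [0.05 0.16 0.1  0.7  0.29 0.76] 0.2159
30 (450, 100) 0 65.0 [ 0.04  0.15  2.32 -0.9   0.18  2.7 ] maxstep [0.05 0.07 0.08 0.4  0.14 0.42] 0.0672
30 (450, 100) -20 60.0 [ 0.08  0.17  2.2  -0.67  0.41  2.7 ] maxstep [0.07 0.07 0.08 0.23 0.11 0.28] 0.0288
30 (450, 100) -40 55.0 [ 0.06  0.2   2.1  -0.52  0.58  2.7 ] maxstep [0.07 0.07 0.08 0.17 0.1  0.24] 0.0147
30 (450, 100) 20 65.0 [-0.11  0.13  2.36  1.    0.11  0.47] maxstep [0.02 0.07 0.09 0.79 0.16 0.82] 0.0402
30 (450, 100) 40 85.0 [-0.46  0.45  2.7   2.22  0.89 -1.55] maxstep [0.07 0.14 0.12 0.58 0.26 0.64] 0.3713
```

```bash
cat > stand.py <<'E'
from plan import *
from kin import *
P=np.array(json.load(open('P.json')))
def path(rel,qg,az,B0,base,yaw,n=24,lift=70,zf=1.0):
    """list of TCP poses: rel tcp-(bottle base centre) at grasp; B0 3d base centre lying"""
    az=np.radians(az);v=np.array([-np.sin(az),np.cos(az),0]); out=[]
    B0=np.array(B0,float)
    out.append((B0+rel+[0,0,lift],qg))
    for i in range(1,n+1):
        f=i/n; th=f*np.pi/2
        T=R.from_euler('z',np.radians(yaw)*f)*R.from_rotvec(-v*th)
        b=B0*(1-f)+np.array([*base,zf+15])*f; b[2]+=lift*(1-f)
        out.append((T.apply(rel)+b,T*qg))
    T=out[-1]; out.append((T[0]-[0,0,15],T[1])); return out
def checkpath(L,q0):
    Q=[]
    for p,q in L:
        q0,c=ik(p,q,P,q0); Q.append(q0)
        if c>1e-3: print('FAIL',len(Q),c,q0.round(2)); break
    Q=np.array(Q); print('min',Q.min(0).round(2),'max',Q.max(0).round(2),'step',np.abs(np.diff(Q,axis=0)).max(0).round(2)); return Q
E
python3 - <<'E'
from stand import *
p,q=load(); q=q*R.from_rotvec([0,0,np.pi]); B0=[554,133,22]
q0=[.254,.772,1.315,-.18,1.544,-1.892+np.pi]
for base in [(590,250),(570,200),(580,230)]:
  for yaw in (20,40): print(base,yaw); checkpath(path(p-B0,q,35.8,B0,base,yaw),q0)
az=np.radians(-14);u=np.array([np.cos(az),np.sin(az),0]);v=np.array([-u[1],u[0],0]);t=np.radians(30);d=np.array([0,0,-np.cos(t)])-np.sin(t)*u
q2=R.from_matrix(np.c_[-v,np.cross(d,-v),d]); rel=48*u+[0,0,5]+19*d; B=np.array([541.5,-95,22])
qi,c=ik(B+rel,q2,P,[-.1,.772,1.315,0,1.544,1.3]); print(qi,c)
for base in [(570,170),(540,130)]:
  for yaw in (70,90): print(base,yaw); checkpath(path(rel,q2,-14,B,base,yaw),qi)
E
```

```text
(590, 250) 20
min [-0.17  0.37  1.26 -0.18  0.53 -1.3 ] max [0.25 0.71 2.27 1.85 1.67 1.23] step [0.03 0.05 0.05 0.2  0.09 0.23]
(590, 250) 40
min [-0.22  0.39  1.26 -0.18  0.7  -1.08] max [0.26 0.71 2.04 1.36 1.67 1.23] step [0.03 0.05 0.05 0.13 0.08 0.17]
(570, 200) 20
min [-0.3   0.34  1.26 -0.18  0.56 -1.33] max [0.25 0.71 2.31 1.74 1.67 1.23] step [0.04 0.05 0.05 0.18 0.08 0.22]
(570, 200) 40
min [-0.33  0.37  1.26 -0.18  0.71 -1.12] max [0.25 0.71 2.07 1.28 1.67 1.23] step [0.04 0.05 0.05 0.13 0.08 0.17]
(580, 230) 20
min [-0.22  0.36  1.26 -0.18  0.54 -1.32] max [0.25 0.71 2.29 1.81 1.67 1.23] step [0.03 0.05 0.05 0.19 0.09 0.22]
(580, 230) 40
min [-0.26  0.38  1.26 -0.18  0.7  -1.1 ] max [0.26 0.71 2.06 1.33 1.67 1.23] step [0.04 0.05 0.05 0.13 0.08 0.17]
[-0.2841246   0.76236021  1.34139126 -0.01988625  1.56109927  1.53653545] 1.0929767990194227e-28
(570, 170) 70
min [-0.37  0.3   1.28 -0.04  0.47 -1.31] max [-0.1   0.7   2.29  1.66  1.68  1.53] step [0.03 0.06 0.05 0.22 0.09 0.28]
(570, 170) 90
min [-0.38  0.32  1.28 -0.05  0.62 -1.11] max [-0.11  0.7   2.11  1.22  1.68  1.53] step [0.03 0.05 0.05 0.15 0.09 0.22]
(540, 130) 70
min [-0.5   0.28  1.28 -0.04  0.5  -1.36] max [-0.14  0.7   2.34  1.56  1.68  1.53] step [0.04 0.06 0.06 0.21 0.09 0.27]
(540, 130) 90
min [-0.48  0.3   1.28 -0.05  0.63 -1.16] max [-0.14  0.7   2.15  1.16  1.68  1.53] step [0.04 0.05 0.06 0.15 0.09 0.22]
```

```bash
python3 - <<'E'
from plan import *
p,q=load(); d=q.as_matrix()[:,2]; qf=q*R.from_rotvec([0,0,np.pi])
rows([(None,None,75,3),(p-d*75,q,75),(p-d*75,q*R.from_rotvec([0,0,1.57]),75),(p-d*75,qf,75,1),(p-d*35,qf,75),(p,qf,75,2,25),(None,None,25,4)],w=.146)
E
```

```text
CALL [0, 0, 0, 0, 0, 0, 75, 0, 0, 0, 0, 0, 0, 75, 0, 0, 0, 0, 0, 0, 75, 0, 0, -3.75, 0, 0, 0, 75, 0, 0, -3.75, 0, 0, 0, 75, 0, 0, 0, 0, 0, 0.143, 75, 0, 0, 0, 0, 0, 0.142, 75, 0, 0, 0, 0, 0, 0.143, 75]
CALL [0, 0, 0, 0, 0, 0.143, 75, 0, 0, 0, 0, 0, 0.143, 75, 0, 0, 0, 0, 0, 0.142, 75, 0, 0, 0, 0, 0, 0.143, 75, 0, 0, 0, 0, 0, 0.143, 75, 0, 0, 0, 0, 0, 0.143, 75, 0, 0, 0, 0, 0, 0.142, 75, 0, 0, 0, 0, 0, 0.143, 75]
CALL [0, 0, 0, 0, 0, 0.143, 75, 0, 0, 0, 0, 0, 0.143, 75, 0, 0, 0, 0, 0, 0.143, 75, 0, 0, 0, 0, 0, 0.142, 75, 0, 0, 0, 0, 0, 0.143, 75, 0, 0, 0, 0, 0, 0.143, 75, 0, 0, 0, 0, 0, 0.143, 75, 0, 0, 0, 0, 0, 0.143, 75]
CALL [0, 0, 0, 0, 0, 0.143, 75, 0, 0, 0, 0, 0, 0.143, 75, 0, 0, 0, 0, 0, 0.143, 75, 0, 0, 0, 0, 0, 0, 75, 0, 0, 4, 0, 0, 0, 75, 0, 0, 1.75, 0, 0, 0, 75, 0, 0, 1.75, 0, 0, 0, 75, 0, 0, 0, 0, 0, 0, 75]
CALL [0, 0, 0, 0, 0, 0, 75, 0, 0, 0, 0, 0, 0, 25, 0, 0, 0, 0, 0, 0, 25, 0, 0, 0, 0, 0, 0, 25, 0, 0, 0, 0, 0, 0, 25]
end [585.2 155.5  10.6] [ 2.365 -1.211 -0.324] 37
```

Request:
carry_out:
  plan: [0,0,0,0,0,0,75,0,0,0,0,0,0,75,0,0,0,0,0,0,75,0,0,-3.75,0,0,0,75,0,0,-3.75,0,0,0,75,0,0,0,0,0,0.143,75,0,0,0,0,0,0.142,75,0,0,0,0,0,0.143,75]

```text
time: 3.95
position: [615.7, 177.7, 75.1]
ee_rot: [-1.855, -2.248, 0.753]
ft_force: [0.0, 0.0, -0.1]
finger_gap: 64.0
```

Request:
carry_out:
  plan: [0,0,0,0,0,0.143,75,0,0,0,0,0,0.143,75,0,0,0,0,0,0.142,75,0,0,0,0,0,0.143,75,0,0,0,0,0,0.143,75,0,0,0,0,0,0.143,75,0,0,0,0,0,0.142,75,0,0,0,0,0,0.143,75]

```text
time: 4.75
position: [615.5, 177.5, 74.7]
ee_rot: [2.753, 0.882, -0.736]
ft_force: [0.5, -0.1, 0.6]
finger_gap: 64.1
```

Request:
carry_out:
  plan: [0,0,0,0,0,0.143,75,0,0,0,0,0,0.143,75,0,0,0,0,0,0.143,75,0,0,0,0,0,0.142,75,0,0,0,0,0,0.143,75,0,0,0,0,0,0.143,75,0,0,0,0,0,0.143,75,0,0,0,0,0,0.143,75]

```text
time: 5.55
position: [615.5, 177.5, 74.8]
ee_rot: [2.609, -0.698, -0.458]
ft_force: [-0.2, 0.4, 0.5]
finger_gap: 64.3
```

Request:
carry_out:
  plan: [0,0,0,0,0,0.143,75,0,0,0,0,0,0.143,75,0,0,0,0,0,0.143,75]

```text
time: 5.85
position: [615.5, 177.5, 74.8]
ee_rot: [2.362, -1.218, -0.323]
ft_force: [-0.4, -0.0, -0.5]
finger_gap: 64.0
```

```bash
python3 - <<'E'
from h import *
s=r.state(); print(s['position'].round(1),s['qpos'].round(2))
p,C=grab('side'); cv2.imwrite('pics/s3.png',cv2.resize(p[150:300,250:450,::-1],None,fx=4,fy=4))
p2,C2=grab("top")
print([q for q in rects(C2,p2,34,55,(500,680,-150,230),90)])
E
```

```text
[615.5 177.5  74.8] [ 0.27  0.77  1.15 -0.17  1.72  1.24]
[(((630.6077270507812, -114.92101287841797), (9.01395320892334, 27.743026733398438), 68.48712921142578), np.float64(36.86316801469229), np.int32(45)), (((606.6134643554688, 27.933372497558594), (44.70881652832031, 103.99198150634766), 6.922658920288086), np.float64(43.659749097299596), np.int32(718)), (((585.4857177734375, 155.94813537597656), (78.26181030273438, 44.58076477050781), 35.780303955078125), np.float64(43.739929151002116), np.int32(701)), (((577.9668579101562, -104.48896789550781), (45.10420227050781, 76.5243911743164), 75.11936950683594), np.float64(43.890776828415596), np.int32(698))]
```

View pics/s3.png

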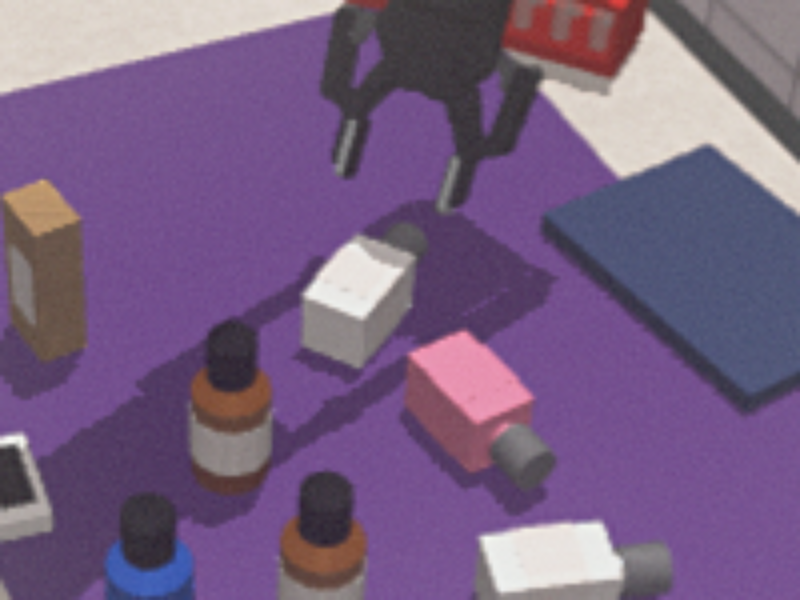

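Bottle unmoved, wrist flipped (fingers at about (345,160) and (455,195) in the crop). Regrasp.

Request:
carry_out:
  plan: [0,0,4,0,0,0,75,0,0,1.75,0,0,0,75,0,0,1.75,0,0,0,75,0,0,0,0,0,0,75,0,0,0,0,0,0,25,0,0,0,0,0,0,25,0,0,0,0,0,0,25,0,0,0,0,0,0,25]
  squeeze: 40

```text
time: 6.75
position: [586.6, 156.4, 10.9]
ee_rot: [2.369, -1.212, -0.322]
ft_force: [1.4, 0.6, 0.8]
finger_gap: 43.7
```

```bash
python3 - <<'E'
from stand import *
s=chk(); p,q=load(); B0=np.array([554.2,133.2,22])
L=path(s['position']-B0,q,35.8,B0,(590,250),40,zf=1.5); checkpath(L,s['qpos'])
rows([(a,b,25) for a,b in L],v=40,w=.2)
E
```

```text
t 6.75 pos [586.6 156.4  10.9] err [1.4 0.9 0.3] rot [ 0.2  0.  -0. ] q [ 0.254  0.772  1.315 -0.181  1.544  1.25 ] F [1.4 0.6 0.8] T [ 0.21 -0.27  0.04] gap 43.7
min [-0.22  0.39  1.25 -0.18  0.7  -1.07] max [0.26 0.71 2.04 1.35 1.67 1.23] step [0.03 0.05 0.05 0.13 0.08 0.17]
CALL [0.01, 1.69, -3.09, 0, 0, 0, 25, 0, 1.68, -3.08, 0, 0, 0, 25, -0.42, -0.43, -0.19, 0.065, 0.014, -0.026, 25, -0.42, -0.44, -0.16, 0.066, 0.012, -0.026, 25, -0.4, -0.43, -0.13, 0.065, 0.01, -0.027, 25, -0.39, -0.43, -0.1, 0.066, 0.008, -0.028, 25, -0.38, -0.43, -0.07, 0.065, 0.007, -0.029, 25, -0.37, -0.42, -0.04, 0.066, 0.005, -0.028, 25]
CALL [-0.35, -0.41, -0.01, 0.065, 0.002, -0.029, 25, -0.33, -0.4, 0.03, 0.066, 0.001, -0.029, 25, -0.32, -0.39, 0.05, 0.065, -0.001, -0.029, 25, -0.31, -0.38, 0.09, 0.065, -0.003, -0.029, 25, -0.28, -0.35, 0.11, 0.066, -0.005, -0.029, 25, -0.27, -0.33, 0.15, 0.065, -0.006, -0.028, 25, -0.25, -0.32, 0.17, 0.066, -0.009, -0.028, 25, -0.24, -0.28, 0.19, 0.065, -0.01, -0.028, 25]
CALL [-0.21, -0.26, 0.22, 0.066, -0.012, -0.026, 25, -0.19, -0.23, 0.24, 0.065, -0.014, -0.026, 25, -0.18, -0.2, 0.27, 0.065, -0.015, -0.024, 25, -0.15, -0.17, 0.28, 0.066, -0.017, -0.024, 25, -0.13, -0.13, 0.3, 0.065, -0.019, -0.023, 25, -0.11, -0.1, 0.31, 0.066, -0.02, -0.021, 25, -0.09, -0.06, 0.32, 0.065, -0.021, -0.02, 25, -0.06, -0.02, 0.33, 0.066, -0.022, -0.018, 25]
CALL [-0.05, 0.01, 0.33, 0.065, -0.024, -0.017, 25, -0.02, 0.06, 0.34, 0.066, -0.025, -0.015, 25, 0, 1.3, 0.75, 0, 0, 0, 25]
end [592.9 260.7  41.3] [-2.081  0.26  -0.149] 27
```

Request:
carry_out:
  plan: [0.01,1.69,-3.09,0,0,0,25,0,1.68,-3.08,0,0,0,25,-0.42,-0.43,-0.19,0.065,0.014,-0.026,25,-0.42,-0.44,-0.16,0.066,0.012,-0.026,25,-0.4,-0.43,-0.13,0.065,0.01,-0.027,25,-0.39,-0.43,-0.1,0.066,0.008,-0.028,25,-0.38,-0.43,-0.07,0.065,0.007,-0.029,25,-0.37,-0.42,-0.04,0.066,0.005,-0.028,25]

```text
time: 7.55
position: [591.8, 192.5, 78.0]
ee_rot: [2.802, -1.136, -0.072]
ft_force: [0.1, 0.2, -3.2]
finger_gap: 43.6
```

Request:
carry_out:
  plan: [-0.35,-0.41,-0.01,0.065,0.002,-0.029,25,-0.33,-0.4,0.03,0.066,0.001,-0.029,25,-0.32,-0.39,0.05,0.065,-0.001,-0.029,25,-0.31,-0.38,0.09,0.065,-0.003,-0.029,25,-0.28,-0.35,0.11,0.066,-0.005,-0.029,25,-0.27,-0.33,0.15,0.065,-0.006,-0.028,25,-0.25,-0.32,0.17,0.066,-0.009,-0.028,25,-0.24,-0.28,0.19,0.065,-0.01,-0.028,25]

```text
time: 8.35
position: [591.4, 230.1, 72.7]
ee_rot: [-2.657, 0.73, -0.146]
ft_force: [1.1, 0.6, -3.3]
finger_gap: 43.5
```

Request:
carry_out:
  plan: [-0.21,-0.26,0.22,0.066,-0.012,-0.026,25,-0.19,-0.23,0.24,0.065,-0.014,-0.026,25,-0.18,-0.2,0.27,0.065,-0.015,-0.024,25,-0.15,-0.17,0.28,0.066,-0.017,-0.024,25,-0.13,-0.13,0.3,0.065,-0.019,-0.023,25,-0.11,-0.1,0.31,0.066,-0.02,-0.021,25,-0.09,-0.06,0.32,0.065,-0.021,-0.02,25,-0.06,-0.02,0.33,0.066,-0.022,-0.018,25]

```text
time: 9.15
position: [592.2, 255.8, 60.7]
ee_rot: [-2.201, 0.337, -0.169]
ft_force: [-0.6, -0.5, -3.2]
finger_gap: 43.7
```

Request:
carry_out:
  plan: [-0.05,0.01,0.33,0.065,-0.024,-0.017,25,-0.02,0.06,0.34,0.066,-0.025,-0.015,25,0,0,0,0,0,0,25]

```text
time: 9.45
position: [593.5, 259.7, 53.6]
ee_rot: [-2.081, 0.263, -0.147]
ft_force: [-0.4, -0.2, -2.1]
finger_gap: 43.3
```

```bash
python3 - <<'E'
from plan import *
p,q=load(); save(p+[0,0,15],q); chk()
from h import *
p,C=grab('side'); cv2.imwrite('pics/s4.png',cv2.resize(p[130:280,250:450,::-1],None,fx=4,fy=4))
E
```

```text
t 9.45 pos [593.5 259.7  53.6] err [ 0.6 -1.1 -2.8] rot [-0.  -0.   0.2] q [-0.224  0.647  2.032  1.338  1.098 -1.041] F [-0.4 -0.2 -2.1] T [-0.73  0.23 -0.01] gap 43.3
```

View pics/s4.png

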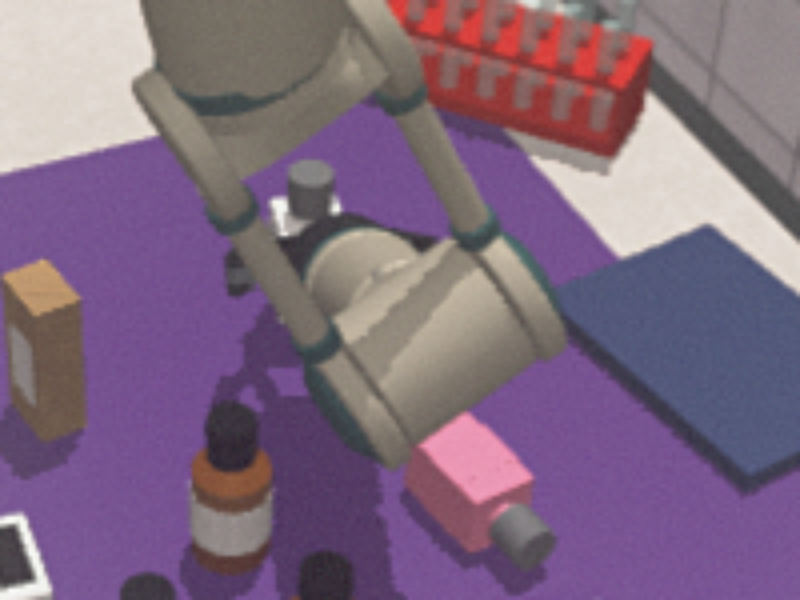

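Request:
carry_out:
  plan: [0,0.43,0.25,0,0,0,25,0,0.43,0.25,0,0,0,25,0,0,0,0,0,0,25]

```text
time: 9.8
position: [592.6, 261.5, 46.1]
ee_rot: [-2.08, 0.259, -0.149]
ft_force: [0.7, -0.6, -2.8]
finger_gap: 43.6
```

Request:
carry_out:
  plan: [0,0.17,0.1,0,0,0,25,0,0,0,0,0,0,25]

```text
time: 10.0
position: [593.0, 261.3, 44.3]
ee_rot: [-2.08, 0.259, -0.15]
ft_force: [0.3, -0.5, -2.1]
finger_gap: 44.1
```

Request:
carry_out:
  plan: [0,0.17,0.1,0,0,0,25,0,0,0,0,0,0,25]

```text
time: 10.2
position: [593.0, 261.2, 42.1]
ee_rot: [-2.079, 0.26, -0.149]
ft_force: [0.1, -0.5, -2.1]
finger_gap: 43.9
```

Request:
carry_out:
  plan: [0,0.09,0.05,0,0,0,25,0,0,0,0,0,0,25]

```text
time: 10.4
position: [593.1, 261.1, 41.1]
ee_rot: [-2.079, 0.26, -0.149]
ft_force: [0.0, 0.2, -1.8]
finger_gap: 43.6
```

Request:
carry_out:
  plan: [0,0.09,0.05,0,0,0,25,0,0,0,0,0,0,25]

```text
time: 10.6
position: [593.0, 261.1, 40.0]
ee_rot: [-2.079, 0.26, -0.149]
ft_force: [-0.2, -0.6, -1.9]
finger_gap: 43.7
```

Request:
carry_out:
  plan: [0,0.09,0.05,0,0,0,25,0,0,0,0,0,0,25]

```text
time: 10.8
position: [593.1, 261.1, 39.1]
ee_rot: [-2.079, 0.26, -0.149]
ft_force: [0.5, -0.4, -1.7]
finger_gap: 43.8
```

Request:
carry_out:
  plan: [0,0.09,0.05,0,0,0,25,0,0,0,0,0,0,25]

```text
time: 11.0
position: [593.2, 261.3, 39.1]
ee_rot: [-2.077, 0.259, -0.15]
ft_force: [-0.7, -0.5, 2.7]
finger_gap: 43.4
```

Request:
carry_out:
  plan: [0,0.09,0.05,0,0,0,25,0,0,0,0,0,0,25]

```text
time: 11.2
position: [593.3, 261.5, 39.0]
ee_rot: [-2.075, 0.258, -0.151]
ft_force: [-2.5, -3.0, 6.6]
finger_gap: 43.7
```

Request:
carry_out:
  plan: [0,-0.09,-0.05,0,0,0,35,0,0,0,0,0,0,60,0,0,0,0,0,0,75,0,0,0,0,0,0,75,0,0,-2,0,0,0,75,0,0,-3,0,0,0,75,0,0,-3,0,0,0,75]

```text
time: 11.9
position: [575.4, 193.5, 77.9]
ee_rot: [-2.079, 0.259, -0.147]
ft_force: [0.3, 0.1, -0.6]
finger_gap: 64.2
```

```bash
python3 - <<'E'
from plan import *
p,q=load(); save(p+q.apply([0,15.6,9.0-80]),q); chk()
from h import *
p,C=grab('side'); cv2.imwrite('pics/s5.png',cv2.resize(p[130:280,250:450,::-1],None,fx=4,fy=4))
p,C=grab('top','t5')
for q in rects(C,p,60,120,(500,680,150,350)): print(q)
E
```

```text
t 11.9 pos [575.4 193.5  77.9] err [-0.4 -0.  -0.4] rot [ 0.1 -0.1  0. ] q [-0.359  0.599  2.036  1.208  1.173 -1.018] F [ 0.3  0.1 -0.6] T [-0.36  0.06 -0.01] gap 64.2
(((607.8823852539062, 164.04591369628906), (29.621440887451172, 14.601890563964844), 84.26383209228516), np.float64(99.39638571110163), np.int32(105))
(((589.6268920898438, 249.66090393066406), (45.44315719604492, 44.44428253173828), 75.7437973022461), np.float64(73.86746089592407), np.int32(471))
(((530.8494873046875, 169.8398895263672), (52.10924530029297, 31.01162338256836), 45.40361022949219), np.float64(107.52652512452289), np.int32(198))
```

View pics/s5.png

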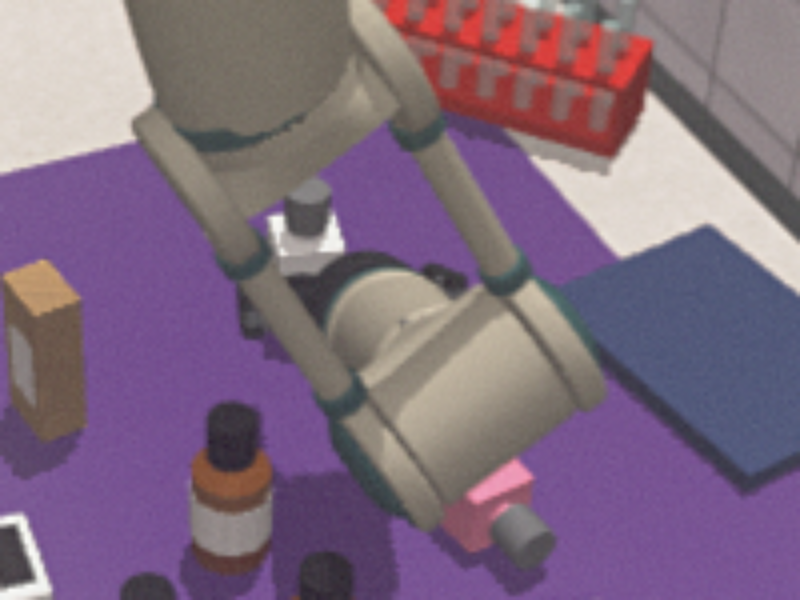

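View pics/t5.png

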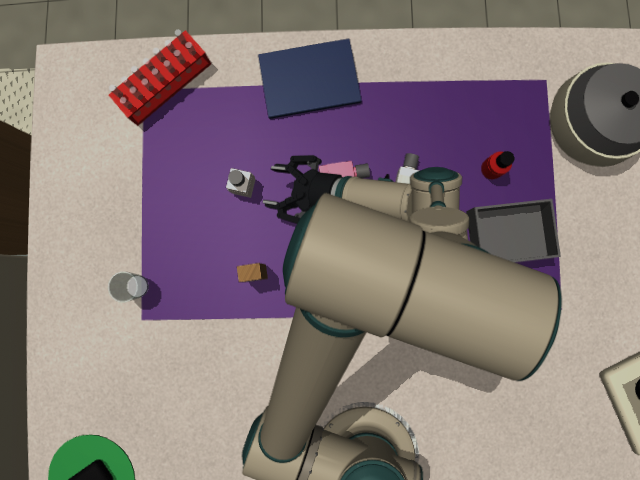

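```bash
python3 - <<'E'
from stand import *
s=chk(); p,q=load()
tcp,qq,d=grasp((541.5,-95),np.radians(-14),48,np.radians(30),27)
az=np.radians(-14);v=np.array([-np.sin(az),np.cos(az),0])
qg=R.from_matrix(np.c_[-v,np.cross(d,-v),d])
dc=q.as_matrix()[:,2]
A=p-dc*20+[0,0,100]; Bp=tcp-d*100+[0,0,50]
L=[(A,q)]; dq=(q.inv()*qg).as_rotvec(); print(np.linalg.norm(dq))
n=28
for i in range(1,n+1): L.append((A+(Bp-A)*i/n,q*R.from_rotvec(dq*i/n)))
Q=checkpath(L,s['qpos']); print(Q[-1].round(2))
rows([(A,None,75),(Bp,qg,75)],v=40,w=np.linalg.norm(dq)/n+1e-4)
E
```

```text
t 12.0 pos [577.4 191.4  79. ] err [ 1.5 -2.2  0.8] rot [ 0.1  0.3 -0.1] q [-0.362  0.597  2.035  1.209  1.172 -1.019] F [ 1.  -0.2  0.2] T [-0.41  0.15  0.  ] gap 63.8
2.0922767353577045
min [-0.39  0.33  1.05 -0.02  1.18 -0.76] max [-0.27  0.72  1.95  1.1   1.89  1.53] step [0.01 0.03 0.05 0.05 0.05 0.1 ]
[-0.28  0.72  1.05 -0.02  1.89  1.53]
CALL [0, -2.89, -2.33, 0, 0, 0, 75, -0.01, -2.89, -2.33, 0, 0, 0, 75, 0, -2.88, -2.33, 0, 0, 0, 75, 0.45, 0.61, -0.76, -0.043, 0.016, 0.059, 75, 0.5, 0.61, -0.73, -0.044, 0.016, 0.059, 75, 0.54, 0.62, -0.7, -0.043, 0.015, 0.059, 75, 0.6, 0.6, -0.66, -0.043, 0.016, 0.058, 75, 0.63, 0.61, -0.62, -0.043, 0.016, 0.059, 75]
CALL [0.69, 0.58, -0.59, -0.043, 0.016, 0.059, 75, 0.72, 0.58, -0.55, -0.044, 0.016, 0.059, 75, 0.77, 0.55, -0.52, -0.043, 0.016, 0.059, 75, 0.81, 0.52, -0.48, -0.043, 0.015, 0.059, 75, 0.84, 0.5, -0.44, -0.043, 0.016, 0.058, 75, 0.88, 0.46, -0.41, -0.044, 0.016, 0.059, 75, 0.91, 0.43, -0.38, -0.043, 0.016, 0.059, 75, 0.94, 0.39, -0.34, -0.043, 0.016, 0.059, 75]
CALL [0.97, 0.35, -0.32, -0.043, 0.016, 0.059, 75, 0.99, 0.31, -0.28, -0.044, 0.015, 0.059, 75, 1.02, 0.25, -0.26, -0.043, 0.016, 0.059, 75, 1.03, 0.21, -0.23, -0.043, 0.016, 0.058, 75, 1.04, 0.15, -0.2, -0.043, 0.016, 0.059, 75, 1.06, 0.1, -0.18, -0.044, 0.016, 0.059, 75, 1.06, 0.05, -0.17, -0.043, 0.016, 0.059, 75, 1.06, -0.01, -0.14, -0.043, 0.015, 0.059, 75]
CALL [1.07, -0.07, -0.13, -0.043, 0.016, 0.059, 75, 1.06, -0.12, -0.12, -0.044, 0.016, 0.058, 75, 1.06, -0.18, -0.11, -0.043, 0.016, 0.059, 75, 1.04, -0.24, -0.1, -0.043, 0.016, 0.059, 75, 1.03, -0.29, -0.09, -0.043, 0.016, 0.059, 75, 1.01, -0.36, -0.09, -0.044, 0.015, 0.059, 75, 1, -0.4, -0.1, -0.043, 0.016, 0.059, 75]
end [ 627.4 -116.4  147.2] [ 1.699 -2.176 -0.583] 31
```

```bash
python3 - <<'E'
from stand import *
q=R.from_rotvec([-2.081,.26,-.149]); p=np.array([575.8,193.5,78.3]); save(p,R.from_rotvec(load()[1].as_rotvec()))
E
python3 - <<'E'
from stand import *
# rebuild cmd before last plan
q=R.from_rotvec([-2.0805,0.2597,-0.1490]); p=np.array([575.8,193.5,78.3]); save(p,q)
az=np.radians(-14);v=np.array([-np.sin(az),np.cos(az),0]);u=np.array([np.cos(az),np.sin(az),0]);t=np.radians(30);d=np.array([0,0,-np.cos(t)])-np.sin(t)*u
qg=R.from_matrix(np.c_[-v,np.cross(d,-v),d]); tcp=np.array([541.5,-95,27])+48*u+19*d
dc=q.as_matrix()[:,2]
rows([(p-dc*20+[0,0,100],None,75),(tcp-d*100+[0,0,50],qg,75)],v=45,w=.14)
E
```

```text
CALL [0, -2.89, -2.33, 0, 0, 0, 75, -0.01, -2.89, -2.33, 0, 0, 0, 75, 0, -2.89, -2.33, 0, 0, 0, 75, 0.84, 1.14, -1.43, -0.081, 0.03, 0.11, 75, 1.01, 1.14, -1.3, -0.081, 0.029, 0.11, 75, 1.17, 1.13, -1.18, -0.08, 0.03, 0.11, 75, 1.32, 1.08, -1.06, -0.081, 0.029, 0.109, 75, 1.47, 1.01, -0.93, -0.081, 0.03, 0.11, 75]
CALL [1.59, 0.91, -0.81, -0.081, 0.029, 0.11, 75, 1.72, 0.78, -0.69, -0.08, 0.03, 0.11, 75, 1.81, 0.65, -0.58, -0.081, 0.029, 0.11, 75, 1.89, 0.48, -0.48, -0.081, 0.03, 0.11, 75, 1.94, 0.31, -0.39, -0.08, 0.029, 0.11, 75, 1.98, 0.12, -0.32, -0.081, 0.03, 0.109, 75, 1.99, -0.08, -0.25, -0.081, 0.03, 0.11, 75, 1.98, -0.27, -0.21, -0.081, 0.029, 0.11, 75]
CALL [1.94, -0.48, -0.18, -0.08, 0.03, 0.11, 75, 1.89, -0.67, -0.17, -0.081, 0.029, 0.11, 75]
end [ 627.4 -116.4  147.1] [ 1.7   -2.176 -0.583] 18
```

Request:
carry_out:
  plan: [0,-2.89,-2.33,0,0,0,75,-0.01,-2.89,-2.33,0,0,0,75,0,-2.89,-2.33,0,0,0,75,0.84,1.14,-1.43,-0.081,0.03,0.11,75,1.01,1.14,-1.3,-0.081,0.029,0.11,75,1.17,1.13,-1.18,-0.08,0.03,0.11,75,1.32,1.08,-1.06,-0.081,0.029,0.109,75,1.47,1.01,-0.93,-0.081,0.03,0.11,75]

```text
time: 12.8
position: [589.9, 79.3, 173.8]
ee_rot: [-2.309, 1.011, 0.095]
ft_force: [-0.3, -0.3, -0.1]
finger_gap: 63.9
```

Request:
carry_out:
  plan: [1.59,0.91,-0.81,-0.081,0.029,0.11,75,1.72,0.78,-0.69,-0.08,0.03,0.11,75,1.81,0.65,-0.58,-0.081,0.029,0.11,75,1.89,0.48,-0.48,-0.081,0.03,0.11,75,1.94,0.31,-0.39,-0.08,0.029,0.11,75,1.98,0.12,-0.32,-0.081,0.03,0.109,75,1.99,-0.08,-0.25,-0.081,0.03,0.11,75,1.98,-0.27,-0.21,-0.081,0.029,0.11,75]

```text
time: 13.6
position: [620.3, -76.1, 151.5]
ee_rot: [2.045, -2.141, -0.534]
ft_force: [0.4, -0.6, -0.3]
finger_gap: 64.2
```

Request:
carry_out:
  plan: [1.94,-0.48,-0.18,-0.08,0.03,0.11,75,1.89,-0.67,-0.17,-0.081,0.029,0.11,75]

```text
time: 13.8
position: [627.9, -115.1, 145.7]
ee_rot: [1.696, -2.174, -0.586]
ft_force: [0.2, 0.3, 0.6]
finger_gap: 64.6
```

```bash
python3 - <<'E'
from stand import *
from h import *
chk()
p,C=grab('side','s6')
p,C=grab('top','t6')
for q in rects(C,p,34,55,(500,680,-150,290),90): print(np.round(cv2.boxPoints(q[0]),0).tolist(),q)
for q in rects(C,p,60,120,(500,680,150,350)): print(q)
E
```

```text
t 13.8 pos [ 627.9 -115.1  145.7] err [ 0.5  1.3 -1.4] rot [-0.2  0.   0.1] q [-0.28   0.728  1.051 -0.019  1.889  1.536] F [0.2 0.3 0.6] T [-0.09 -0.19  0.06] gap 64.6
(((589.611083984375, 249.95242309570312), (44.8862190246582, 44.30799102783203), 75.11643981933594), np.float64(73.69210932806118), np.int32(468))
```

View pics/s6.png

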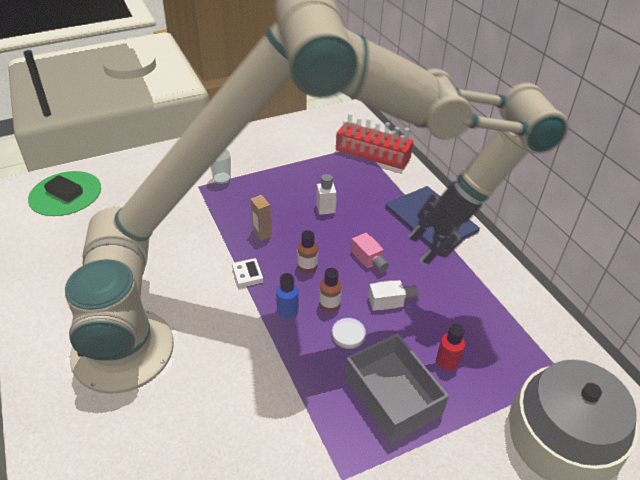

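View pics/t6.png

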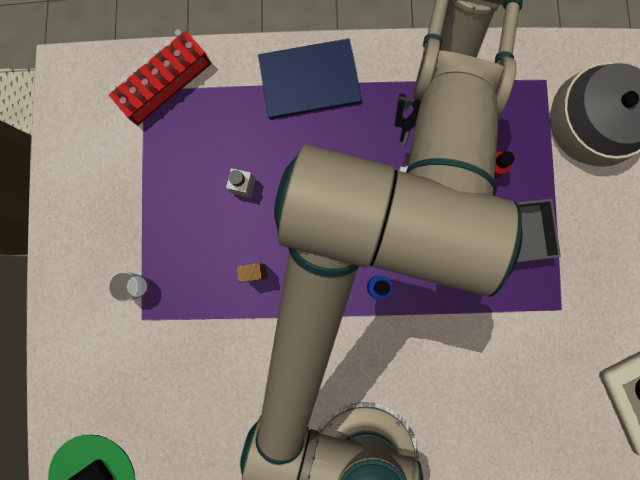

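```bash
python3 - <<'E'
from stand import *
from h import *
for z,n in((np.load('side0.npy'),'0'),): 
    C0=cloud('side',z); im=cv2.imread('pics/side0.png')[:,:,::-1]; print(rects(C0,im,34,55,(500,680,-160,-40),100))
p,C=grab('side'); print(rects(C,p,34,55,(500,680,-160,-40),100))
az=np.radians(-14);v=np.array([-np.sin(az),np.cos(az),0]);u=np.array([np.cos(az),np.sin(az),0]);t=np.radians(30);d=np.array([0,0,-np.cos(t)])-np.sin(t)*u
tcp=np.array([541.5,-95,27])+48*u+19*d
rows([(tcp-d*35,None,75),(tcp,None,75,2,25),(None,None,25,4)])
E
```

```text
[(((591.8031005859375, -110.84335327148438), (51.29447937011719, 104.988037109375), 71.17945098876953), np.float64(42.91057885203071), np.int32(612))]
[(((580.0582275390625, -106.19544982910156), (49.568607330322266, 78.81187438964844), 75.61647033691406), np.float64(42.936543163476586), np.int32(572))]
CALL [0, -0.83, 3.61, 0, 0, 0, 75, 0, -0.83, 3.61, 0, 0, 0, 75, 0, -0.83, 3.61, 0, 0, 0, 75, 0, 0, 1.75, 0, 0, 0, 75, 0.01, 0, 1.75, 0, 0, 0, 75, 0, 0, 0, 0, 0, 0, 75, 0, 0, 0, 0, 0, 0, 75, 0, 0, 0, 0, 0, 0, 25]
CALL [0, 0, 0, 0, 0, 0, 25, 0, 0, 0, 0, 0, 0, 25, 0, 0, 0, 0, 0, 0, 25]
end [ 578.8 -104.4   10.5] [ 1.7   -2.176 -0.583] 11
```

Unmoved. Go down and grip.

Request:
carry_out:
  plan: [0,-0.83,3.61,0,0,0,75,0,-0.83,3.61,0,0,0,75,0,-0.83,3.61,0,0,0,75,0,0,1.75,0,0,0,75,0.01,0,1.75,0,0,0,75,0,0,0,0,0,0,75,0,0,0,0,0,0,75,0,0,0,0,0,0,25]

```text
time: 14.75
position: [580.1, -103.7, 11.3]
ee_rot: [1.703, -2.178, -0.581]
ft_force: [-0.5, 0.8, -0.2]
finger_gap: 50.9
```

Request:
carry_out:
  plan: [0,0,0,0,0,0,25,0,0,0,0,0,0,25,0,0,0,0,0,0,25]

```text
time: 15.05
position: [580.5, -104.0, 11.3]
ee_rot: [1.702, -2.179, -0.582]
ft_force: [2.5, 0.3, 6.4]
finger_gap: 43.6
```

```bash
python3 - <<'E'
from stand import *
s=chk(); p,q=load(); B0=np.array([541.7,-95.2,22])
L=path(s['position']-B0,q,-14,B0,(570,165),90,zf=3.5,n=32); checkpath(L,s['qpos'])
rows([(a,b,25) for a,b in L],v=40,w=.2)
E
```

```text
t 15.05 pos [ 580.5 -104.    11.3] err [1.7 0.3 0.7] rot [ 0.2 -0.1 -0.1] q [-0.284  0.762  1.339 -0.018  1.561  1.536] F [2.5 0.3 6.4] T [ 0.06 -0.07 -0.01] gap 43.6
min [-0.39  0.31  1.28 -0.05  0.62 -1.1 ] max [-0.11  0.7   2.11  1.21  1.69  1.53] step [0.02 0.04 0.04 0.11 0.06 0.17]
CALL [-0.04, 1.7, -3.1, 0, 0, 0, 25, -0.03, 1.7, -3.1, 0, 0, 0, 25, -1.01, 0.05, 0.06, 0.049, 0.023, -0.043, 25, -1.01, 0.02, 0.05, 0.049, 0.022, -0.044, 25, -1.02, 0, 0.03, 0.049, 0.019, -0.046, 25, -1.02, -0.03, 0.02, 0.049, 0.017, -0.046, 25, -1.02, -0.05, 0.01, 0.049, 0.015, -0.047, 25, -1.01, -0.09, 0.01, 0.049, 0.012, -0.047, 25]
CALL [-1.01, -0.11, 0, 0.049, 0.01, -0.048, 25, -1, -0.14, 0, 0.05, 0.007, -0.049, 25, -0.99, -0.17, 0.01, 0.049, 0.006, -0.048, 25, -0.98, -0.2, 0.02, 0.049, 0.002, -0.05, 25, -0.96, -0.23, 0.03, 0.049, 0.001, -0.049, 25, -0.95, -0.25, 0.04, 0.049, -0.002, -0.049, 25, -0.92, -0.28, 0.06, 0.049, -0.005, -0.049, 25, -0.9, -0.3, 0.07, 0.049, -0.006, -0.048, 25]
CALL [-0.88, -0.32, 0.11, 0.049, -0.01, -0.048, 25, -0.85, -0.33, 0.12, 0.049, -0.011, -0.048, 25, -0.82, -0.36, 0.16, 0.049, -0.014, -0.047, 25, -0.79, -0.36, 0.18, 0.049, -0.016, -0.047, 25, -0.76, -0.38, 0.21, 0.049, -0.019, -0.045, 25, -0.72, -0.38, 0.25, 0.049, -0.02, -0.045, 25, -0.69, -0.38, 0.28, 0.049, -0.023, -0.043, 25, -0.65, -0.39, 0.31, 0.049, -0.025, -0.043, 25]
CALL [-0.61, -0.38, 0.35, 0.05, -0.027, -0.041, 25, -0.57, -0.37, 0.38, 0.049, -0.029, -0.039, 25, -0.53, -0.35, 0.42, 0.049, -0.031, -0.038, 25, -0.48, -0.35, 0.44, 0.049, -0.032, -0.037, 25, -0.44, -0.32, 0.48, 0.049, -0.035, -0.035, 25, -0.39, -0.3, 0.51, 0.049, -0.036, -0.033, 25, -0.35, -0.28, 0.53, 0.049, -0.038, -0.032, 25, -0.3, -0.25, 0.56, 0.049, -0.039, -0.029, 25]
CALL [-0.25, -0.21, 0.58, 0.049, -0.041, -0.028, 25, -0.21, -0.19, 0.61, 0.049, -0.042, -0.026, 25, 0, 1.3, 0.75, 0, 0, 0, 25]
end [571.8 175.7  43.2] [-2.082  0.255 -0.147] 35
```

```bash
python3 - <<'E'
from stand import *
from workcell import r
s=r.state()
# restore cmd
save(s['position']-np.array([1.7,.3,.7]),R.from_rotvec([1.7,-2.176,-.583]))
p,q=load(); B0=np.array([541.7,-95.2,22])
L=path(s['position']-B0,q,-14,B0,(570,165),90,zf=67,n=30,lift=70); 
L[-1]=(L[-1][0]-[0,0,48],L[-1][1])
checkpath(L,s['qpos'])
rows([(a,b,25) for a,b in L],v=40,w=.2)
E
```

```text
min [-0.39  0.26  1.28 -0.05  0.71 -1.07] max [-0.11  0.7   2.06  1.19  1.69  1.53] step [0.02 0.11 0.04 0.1  0.06 0.16]
CALL [-0.04, 1.7, -3.1, 0, 0, 0, 25, -0.03, 1.7, -3.1, 0, 0, 0, 25, -1.08, 0.15, -0.12, 0.052, 0.025, -0.046, 25, -1.08, 0.12, -0.14, 0.053, 0.023, -0.047, 25, -1.09, 0.08, -0.16, 0.052, 0.02, -0.049, 25, -1.08, 0.04, -0.18, 0.052, 0.017, -0.049, 25, -1.09, 0, -0.19, 0.053, 0.015, -0.05, 25, -1.08, -0.04, -0.2, 0.052, 0.012, -0.051, 25]
CALL [-1.07, -0.09, -0.2, 0.052, 0.01, -0.052, 25, -1.07, -0.13, -0.2, 0.053, 0.006, -0.052, 25, -1.04, -0.18, -0.2, 0.052, 0.004, -0.052, 25, -1.04, -0.22, -0.19, 0.052, 0.002, -0.052, 25, -1.01, -0.26, -0.17, 0.053, -0.002, -0.053, 25, -0.99, -0.29, -0.15, 0.052, -0.004, -0.052, 25, -0.97, -0.34, -0.14, 0.052, -0.007, -0.052, 25, -0.93, -0.37, -0.1, 0.053, -0.009, -0.051, 25]
CALL [-0.91, -0.41, -0.07, 0.052, -0.012, -0.051, 25, -0.88, -0.43, -0.04, 0.052, -0.015, -0.051, 25, -0.84, -0.45, -0.01, 0.053, -0.018, -0.049, 25, -0.8, -0.48, 0.04, 0.052, -0.02, -0.048, 25, -0.77, -0.49, 0.08, 0.052, -0.022, -0.048, 25, -0.72, -0.51, 0.12, 0.052, -0.025, -0.046, 25, -0.68, -0.51, 0.16, 0.053, -0.028, -0.044, 25, -0.63, -0.52, 0.21, 0.052, -0.029, -0.044, 25]
CALL [-0.59, -0.51, 0.25, 0.053, -0.032, -0.041, 25, -0.54, -0.51, 0.3, 0.052, -0.034, -0.04, 25, -0.48, -0.49, 0.34, 0.052, -0.036, -0.038, 25, -0.44, -0.48, 0.38, 0.053, -0.038, -0.036, 25, -0.38, -0.46, 0.42, 0.052, -0.04, -0.034, 25, -0.33, -0.44, 0.46, 0.052, -0.042, -0.032, 25, -0.28, -0.4, 0.49, 0.053, -0.043, -0.029, 25, -0.22, -0.38, 0.53, 0.052, -0.045, -0.028, 25]
CALL [0, 2.73, 1.57, 0, 0, 0, 25, 0.01, 2.73, 1.57, 0, 0, 0, 25]
end [571.9 175.6  58.7] [-2.082  0.255 -0.147] 34
```

Request:
carry_out:
  plan: [-0.04,1.7,-3.1,0,0,0,25,-0.03,1.7,-3.1,0,0,0,25,-1.08,0.15,-0.12,0.052,0.025,-0.046,25,-1.08,0.12,-0.14,0.053,0.023,-0.047,25,-1.09,0.08,-0.16,0.052,0.02,-0.049,25,-1.08,0.04,-0.18,0.052,0.017,-0.049,25,-1.09,0,-0.19,0.053,0.015,-0.05,25,-1.08,-0.04,-0.2,0.052,0.012,-0.051,25]

```text
time: 15.85
position: [588.7, -38.5, 91.4]
ee_rot: [2.185, -2.033, -0.212]
ft_force: [0.5, 0.0, -0.9]
finger_gap: 43.5
```

Request:
carry_out:
  plan: [-1.07,-0.09,-0.2,0.052,0.01,-0.052,25,-1.07,-0.13,-0.2,0.053,0.006,-0.052,25,-1.04,-0.18,-0.2,0.052,0.004,-0.052,25,-1.04,-0.22,-0.19,0.052,0.002,-0.052,25,-1.01,-0.26,-0.17,0.053,-0.002,-0.053,25,-0.99,-0.29,-0.15,0.052,-0.004,-0.052,25,-0.97,-0.34,-0.14,0.052,-0.007,-0.052,25,-0.93,-0.37,-0.1,0.053,-0.009,-0.051,25]

```text
time: 16.65
position: [586.7, 45.1, 105.4]
ee_rot: [-2.534, 1.519, -0.16]
ft_force: [-0.6, 0.9, -1.2]
finger_gap: 44.0
```

Request:
carry_out:
  plan: [-0.91,-0.41,-0.07,0.052,-0.012,-0.051,25,-0.88,-0.43,-0.04,0.052,-0.015,-0.051,25,-0.84,-0.45,-0.01,0.053,-0.018,-0.049,25,-0.8,-0.48,0.04,0.052,-0.02,-0.048,25,-0.77,-0.49,0.08,0.052,-0.022,-0.048,25,-0.72,-0.51,0.12,0.052,-0.025,-0.046,25,-0.68,-0.51,0.16,0.053,-0.028,-0.044,25,-0.63,-0.52,0.21,0.052,-0.029,-0.044,25]

```text
time: 17.45
position: [577.7, 117.2, 116.2]
ee_rot: [-2.395, 0.82, -0.269]
ft_force: [-1.0, 0.1, -2.0]
finger_gap: 43.8
```

Request:
carry_out:
  plan: [-0.59,-0.51,0.25,0.053,-0.032,-0.041,25,-0.54,-0.51,0.3,0.052,-0.034,-0.04,25,-0.48,-0.49,0.34,0.052,-0.036,-0.038,25,-0.44,-0.48,0.38,0.053,-0.038,-0.036,25,-0.38,-0.46,0.42,0.052,-0.04,-0.034,25,-0.33,-0.44,0.46,0.052,-0.042,-0.032,25,-0.28,-0.4,0.49,0.053,-0.043,-0.029,25,-0.22,-0.38,0.53,0.052,-0.045,-0.028,25]

```text
time: 18.25
position: [572.1, 175.6, 120.9]
ee_rot: [-2.08, 0.252, -0.147]
ft_force: [-0.0, 0.1, -1.7]
finger_gap: 43.4
```

```bash
python3 - <<'E'
from stand import *
from h import *
p,q=load(); save(p+[0,0,63],q); chk(); save(p,q)
p,C=grab('side','s7'); p,C=grab('top','t7')
E
```

```text
t 18.25 pos [572.1 175.6 120.9] err [ 0.2  0.  -0.8] rot [ 0.1 -0.1 -0.1] q [-0.394  0.525  2.003  1.14   1.233 -0.924] F [-0.   0.1 -1.7] T [-0.63  0.14 -0.03] gap 43.4
```

View pics/s7.png

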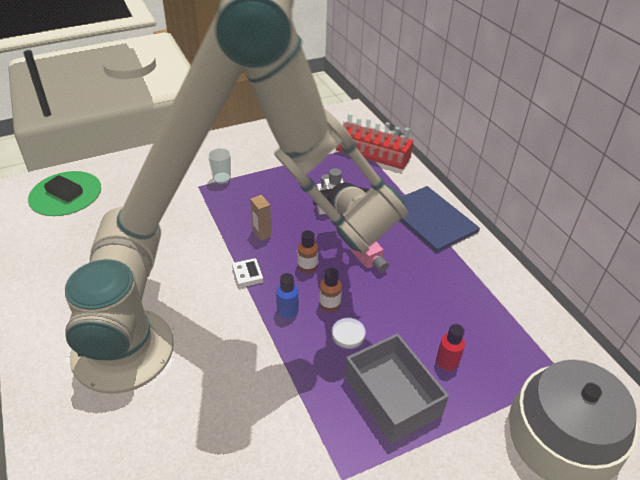

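View pics/t7.png

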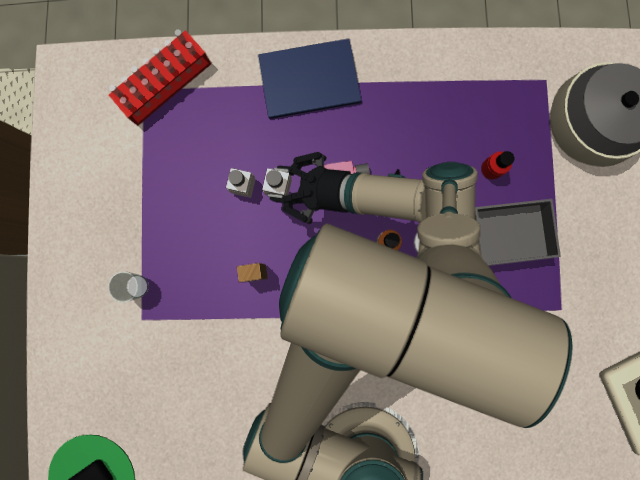

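Request:
carry_out:
  plan: [0,2.73,1.57,0,0,0,25,0,2.73,1.57,0,0,0,25,0,0.6,0.35,0,0,0,25,0,0.6,0.35,0,0,0,25,0,0,0,0,0,0,25]

```text
time: 18.85
position: [572.3, 176.0, 44.7]
ee_rot: [-2.081, 0.255, -0.147]
ft_force: [0.2, -0.5, -1.2]
finger_gap: 43.5
```

Request:
carry_out:
  plan: [0,0.17,0.1,0,0,0,25,0,0,0,0,0,0,25]

```text
time: 19.05
position: [572.5, 176.0, 43.3]
ee_rot: [-2.081, 0.254, -0.149]
ft_force: [-0.3, -0.1, -1.4]
finger_gap: 43.3
```

Request:
carry_out:
  plan: [0,0.09,0.05,0,0,0,25,0,0,0,0,0,0,25]

```text
time: 19.25
position: [572.3, 176.0, 41.8]
ee_rot: [-2.081, 0.254, -0.148]
ft_force: [0.3, -0.5, -1.5]
finger_gap: 44.0
```

Request:
carry_out:
  plan: [0,0.09,0.05,0,0,0,25,0,0,0,0,0,0,25]

```text
time: 19.45
position: [572.1, 176.0, 40.3]
ee_rot: [-2.081, 0.255, -0.147]
ft_force: [-0.4, -0.7, -1.4]
finger_gap: 43.6
```

Request:
carry_out:
  plan: [0,0.09,0.05,0,0,0,25,0,0,0,0,0,0,25]

```text
time: 19.65
position: [572.2, 176.1, 39.7]
ee_rot: [-2.079, 0.255, -0.147]
ft_force: [0.3, -1.3, 0.5]
finger_gap: 43.6
```

Request:
carry_out:
  plan: [0,0.09,0.05,0,0,0,25,0,0,0,0,0,0,25]

```text
time: 19.85
position: [572.3, 176.3, 39.7]
ee_rot: [-2.078, 0.254, -0.148]
ft_force: [-1.4, -2.5, 4.2]
finger_gap: 43.9
```

Request:
carry_out:
  plan: [0,-0.09,-0.05,0,0,0,35,0,0,0,0,0,0,60,0,0,0,0,0,0,75,0,0,0,0,0,0,75,0,0,-2,0,0,0,75,0,0,-3,0,0,0,75,0,0,-3,0,0,0,75]

```text
time: 20.55
position: [554.8, 108.4, 79.3]
ee_rot: [-2.081, 0.255, -0.145]
ft_force: [0.5, 0.6, -0.5]
finger_gap: 64.0
```

```bash
python3 - <<'E'
from stand import *
from h import *
s=r.state()
p,q=load(); save(p+[0,0,63]+q.apply([0,71.0,40.9-80]),q); chk()
p,C=grab('side');cv2.imwrite('pics/s8.png',cv2.resize(p[130:280,250:450,::-1],None,fx=4,fy=4)); p,C=grab('top','t8')
for q in rects(C,p,60,120,(530,680,140,350)): print(q)
E
```

```text
t 20.55 pos [554.8 108.4  79.3] err [-0.4  0.2 -0.4] rot [ 0.1 -0.1  0. ] q [-0.527  0.601  2.018  1.066  1.255 -1.041] F [ 0.5  0.6 -0.5] T [-0.39  0.11  0.02] gap 64.0
(((589.6331176757812, 249.64529418945312), (44.75466537475586, 44.69215393066406), 75.51642608642578), np.float64(74.47544970913714), np.int32(471))
(((568.4580078125, 164.90518188476562), (44.62994384765625, 44.89464569091797), 75.1374282836914), np.float64(74.06653053335651), np.int32(464))
```

View pics/s8.png

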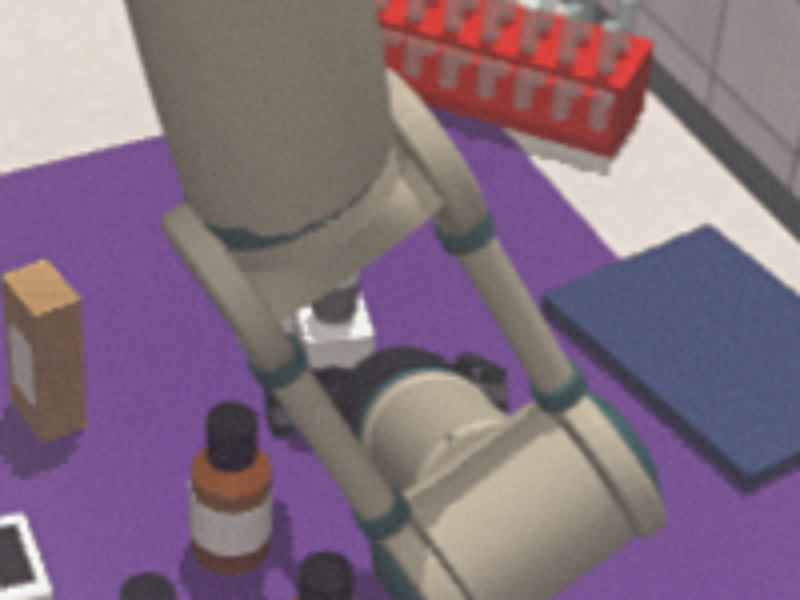

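```bash
cat >> h.py <<'E'
def caps(box,n='top'):
    p,C=grab(n); return [(np.round(q[0][0],1),np.round(q[0][1],0),round(q[0][2]),round(float(q[1]),1),int(q[2])) for q in rects(C,p,98,116,box)]
E
python3 - <<'E'
from stand import *
from h import *
for c in caps((540,680,140,350)): print(c)
p,q=load(); s=chk(); d=q.as_matrix()[:,2]
qd=down(np.radians(-15)); print((q.inv()*qd).magnitude())
A=p-d*20+[0,0,130]; B=np.array([568.5,165,190])
rows([(A,None,75),(B,qd,40)],v=45,w=.14)
dq=(q.inv()*qd).as_rotvec(); n=14
Q=checkpath([(A,q)]+[(A+(B-A)*i/n,q*R.from_rotvec(dq*i/n)) for i in range(1,n+1)],s['qpos']); print(Q[-1].round(2))
E
```

```text
(array([589.4, 250. ]), array([29., 29.]), 66, 105.6, 180)
(array([567.9, 164.8]), array([29., 28.]), 24, 105.7, 176)
t 20.7 pos [556.3 107.2  79.6] err [ 1.2 -1.1 -0.1] rot [ 0.   0.2 -0. ] q [-0.528  0.6    2.017  1.068  1.253 -1.042] F [0.5 0.3 0.4] T [-0.44  0.05 -0.  ] gap 64.3
1.0478250947206909
CALL [0, -2.82, -2.12, 0, 0, 0, 75, 0, -2.81, -2.13, 0, 0, 0, 75, 0, -2.82, -2.12, 0, 0, 0, 75, 0, -2.81, -2.12, 0, 0, 0, 75, -0.01, -0.15, 1, -0.131, 0.001, 0.002, 40, -0.01, -0.28, 0.98, -0.131, 0.001, 0.002, 40, -0.01, -0.41, 0.93, -0.131, 0.002, 0.002, 40, -0.02, -0.52, 0.87, -0.131, 0.001, 0.002, 40]
CALL [-0.01, -0.63, 0.8, -0.131, 0.001, 0.002, 40, -0.02, -0.73, 0.7, -0.131, 0.001, 0.002, 40, -0.02, -0.82, 0.6, -0.131, 0.001, 0.003, 40, -0.03, -0.88, 0.5, -0.131, 0.002, 0.002, 40]
end [568.5 165.  189.9] [ 3.114 -0.411  0.   ] 12
min [-0.56  0.24  1.54  0.    1.18 -0.75] max [0.17 0.38 1.89 0.98 1.45 0.43] step [0.06 0.03 0.03 0.08 0.05 0.1 ]
[0.17 0.33 1.54 0.   1.28 0.43]
```

Request:
carry_out:
  plan: [0,-2.82,-2.12,0,0,0,75,0,-2.81,-2.13,0,0,0,75,0,-2.82,-2.12,0,0,0,75,0,-2.81,-2.12,0,0,0,75,-0.01,-0.15,1,-0.131,0.001,0.002,40,-0.01,-0.28,0.98,-0.131,0.001,0.002,40,-0.01,-0.41,0.93,-0.131,0.002,0.002,40,-0.02,-0.52,0.87,-0.131,0.001,0.002,40]

```text
time: 21.5
position: [559.5, 129.4, 204.3]
ee_rot: [-2.603, 0.332, -0.086]
ft_force: [-0.2, 0.3, -0.3]
finger_gap: 33.8
```

Request:
carry_out:
  plan: [-0.01,-0.63,0.8,-0.131,0.001,0.002,40,-0.02,-0.73,0.7,-0.131,0.001,0.002,40,-0.02,-0.82,0.6,-0.131,0.001,0.003,40,-0.03,-0.88,0.5,-0.131,0.002,0.002,40,0,0,0,0,0,0,60]

```text
time: 22.0
position: [568.2, 171.6, 188.0]
ee_rot: [-3.116, 0.397, 0.003]
ft_force: [-0.5, 1.4, -0.9]
finger_gap: 47.6
```

```bash
python3 - <<'E'
from stand import *
from h import *
s=chk();p,C=grab('side','s9')
p,C=grab('top')
for q in rects(C,p,60,90,(530,680,140,350)): print(q)
E
```

```text
t 22.0 pos [568.2 171.6 188. ] err [-0.3  6.6 -2. ] rot [ 0.1 -0.1 -0.5] q [1.750e-01 3.310e-01 1.534e+00 1.000e-03 1.278e+00 4.280e-01] F [-0.5  1.4 -0.9] T [ 0.03 -0.02 -0.03] gap 47.6
(((580.1981201171875, 251.7993621826172), (44.510677337646484, 25.544832229614258), 76.70491027832031), np.float64(71.50866774297072), np.int32(184))
(((552.2713012695312, 167.77903747558594), (31.839221954345703, 13.812492370605469), 82.25404357910156), np.float64(71.751076350743), np.int32(85))
```

View pics/s9.png

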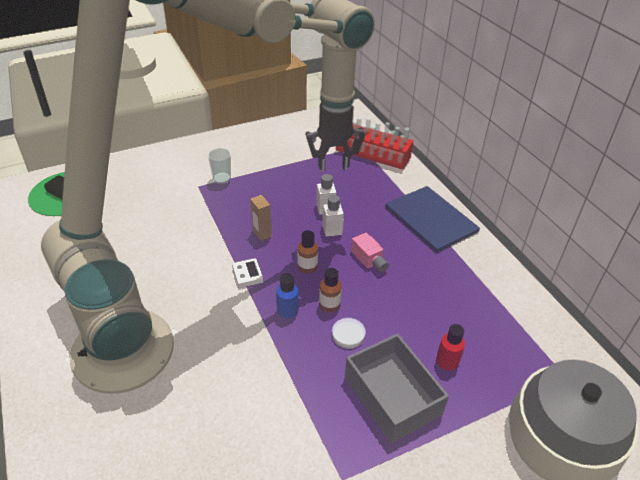

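Request:
carry_out:
  plan: [0,0,0,0,0,0,60,0,0,0,0,0,0,60]

```text
time: 22.3
position: [568.2, 164.1, 189.1]
ee_rot: [-3.113, 0.414, 0.001]
ft_force: [-0.9, -0.4, -1.3]
finger_gap: 51.1
```

Request:
carry_out:
  plan: [0,0,4,0,0,0,60,0,0,4,0,0,0,60,0,0,2.2,0,0,0,60,0,0,1,0,0,0,60,0,0,0,0,0,0,60]

```text
time: 22.8
position: [568.0, 164.1, 76.4]
ee_rot: [-3.114, 0.414, 0.004]
ft_force: [0.3, 0.3, 0.3]
finger_gap: 51.4
```

Request:
carry_out:
  plan: [0,0,0,0,0,0,10,0,0,0,0,0,0,10,0,0,0,0,0,0,10,0,0,0,0,0,0,10,0,0,0,0,0,0,10]
  squeeze: 40

```text
time: 23.3
position: [569.9, 165.4, 79.2]
ee_rot: [-3.113, 0.41, -0.005]
ft_force: [-0.3, -1.0, 6.8]
finger_gap: 28.6
```

Request:
carry_out:
  plan: [0,0,-2,0,0,0,10,0,0,-3,0,0,0,10,0,0,0,0,0,0,10]

```text
time: 23.6
position: [571.6, 166.0, 131.3]
ee_rot: [-3.111, 0.41, -0.013]
ft_force: [1.4, -0.2, -1.7]
finger_gap: 29.0
```

```bash
python3 - <<'E'
from stand import *
from h import *
p,q=load(); save(p+q.apply([0,0,62]),q);s=chk();p,C=grab('side');cv2.imwrite('pics/s10.png',cv2.resize(p[100:250,250:450,::-1],None,fx=4,fy=4))
E
```

```text
t 23.6 pos [571.6 166.  131.3] err [3.1 1.1 3.3] rot [ 0.3  0.4 -0. ] q [1.650e-01 3.710e-01 1.622e+00 1.000e-03 1.139e+00 4.270e-01] F [ 1.4 -0.2 -1.7] T [-0.01 -0.08 -0.02] gap 29.0
```

View pics/s10.png

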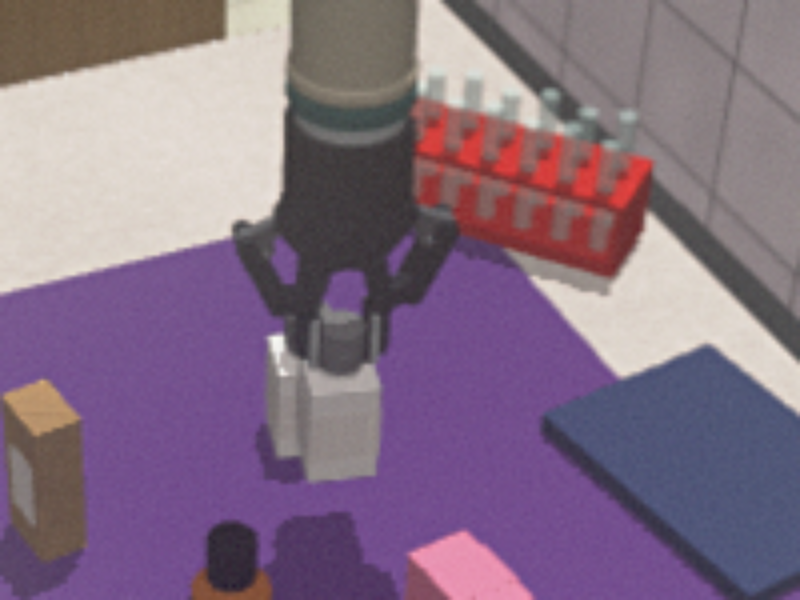

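```bash
cat >> plan.py <<'E'
CC=np.array([468.4,-324.3]);CY=np.radians(4.7)
def slot(x,y):
    c,s_=np.cos(CY),np.sin(CY); return CC+np.array([c*x-s_*y,s_*x+c*y])
E
python3 - <<'E'
from stand import *
s=slot(27.5,-51); print(s)
p,q=load()
rows([([p[0],p[1],250],None,10),([*s,250],down(CY),10,2),([*s,125],None,10,1)],v=42,w=.1)
print(ik(np.array([*s,95]),down(CY),P,[-.7,.6,1.3,0,1.2,-.8]))
E
```

```text
[ 499.98639208 -372.87519774]
CALL [0, 0, -4.07, 0, 0, 0, 10, 0, 0, -4.07, 0, 0, 0, 10, 0, 0, -4.07, 0, 0, 0, 10, 0.56, 4.13, 0, 0, 0, -0.026, 10, 0.46, 4.15, 0, 0, 0, -0.027, 10, 0.34, 4.16, 0.01, 0, 0, -0.026, 10, 0.24, 4.16, 0, 0, 0, -0.027, 10, 0.12, 4.17, 0, 0, 0, -0.026, 10]
CALL [0.02, 4.17, 0, 0, 0, -0.027, 10, -0.1, 4.17, 0, 0, 0, -0.026, 10, -0.21, 4.16, 0.01, 0, 0, -0.027, 10, -0.31, 4.16, 0, 0, 0, -0.026, 10, -0.43, 4.15, 0, 0, 0, -0.027, 10, -0.54, 4.14, 0, 0, 0, -0.026, 10, -0.64, 4.12, 0, 0, 0, -0.027, 10, -0.76, 4.1, 0.01, 0, 0, -0.026, 10]
CALL [0, 0, 0, 0, 0, 0, 10, 0, 0, 0, 0, 0, 0, 10, 0, 0, 4.17, 0, 0, 0, 10, 0, 0, 4.16, 0, 0, 0, 10, 0, 0, 4.17, 0, 0, 0, 10, 0, 0, 0, 0, 0, 0, 10]
end [ 500.  -372.9  125. ] [3.139 0.128 0.   ] 22
(array([-7.52218576e-01,  4.46908640e-01,  1.59520342e+00, -1.41428429e-14,
        1.09948059e+00, -8.34249051e-01]), np.float64(1.3907946450884847e-24))
```

Request:
carry_out:
  plan: [0,0,-4.07,0,0,0,10,0,0,-4.07,0,0,0,10,0,0,-4.07,0,0,0,10,0.56,4.13,0,0,0,-0.026,10,0.46,4.15,0,0,0,-0.027,10,0.34,4.16,0.01,0,0,-0.026,10,0.24,4.16,0,0,0,-0.027,10,0.12,4.17,0,0,0,-0.026,10]

```text
time: 24.45
position: [541.1, -42.9, 247.6]
ee_rot: [-3.134, 0.202, 0.003]
ft_force: [0.4, -0.1, -1.7]
finger_gap: 28.6
```

Request:
carry_out:
  plan: [0.02,4.17,0,0,0,-0.027,10,-0.1,4.17,0,0,0,-0.026,10,-0.21,4.16,0.01,0,0,-0.027,10,-0.31,4.16,0,0,0,-0.026,10,-0.43,4.15,0,0,0,-0.027,10,-0.54,4.14,0,0,0,-0.026,10,-0.64,4.12,0,0,0,-0.027,10,-0.76,4.1,0.01,0,0,-0.026,10]

```text
time: 25.25
position: [499.2, -373.7, 246.9]
ee_rot: [-3.136, -0.13, 0.002]
ft_force: [0.6, -1.3, -1.0]
finger_gap: 28.7
```

Request:
carry_out:
  plan: [0,0,0,0,0,0,10,0,0,0,0,0,0,10,0,0,4.17,0,0,0,10,0,0,0,0,0,0,10,0,0,0,0,0,0,10]

```text
time: 25.75
position: [499.8, -370.8, 206.3]
ee_rot: [-3.136, -0.13, 0.003]
ft_force: [0.4, -0.7, -0.1]
finger_gap: 28.7
```

```bash
python3 - <<'E'
from stand import *
from h import *
p,q=load(); save(p+[0,0,83.3],q);s=chk();p,C=grab('side');cv2.imwrite('pics/s11.png',cv2.resize(p[250:450,300:500,::-1],None,fx=3,fy=3));
for c in caps((530,680,140,350)): print(c)
E
```

```text
t 25.75 pos [ 499.8 -370.8  206.3] err [-0.2  2.1 -1.9] rot [ 0.2 -0.1 -0.1] q [-7.510e-01  3.630e-01  1.438e+00  1.000e-03  1.345e+00 -8.340e-01] F [ 0.4 -0.7 -0.1] T [-0.02 -0.01  0.03] gap 28.7
(array([589.3, 250.2]), array([29., 28.]), 83, 105.8, 180)
```

View pics/s11.png

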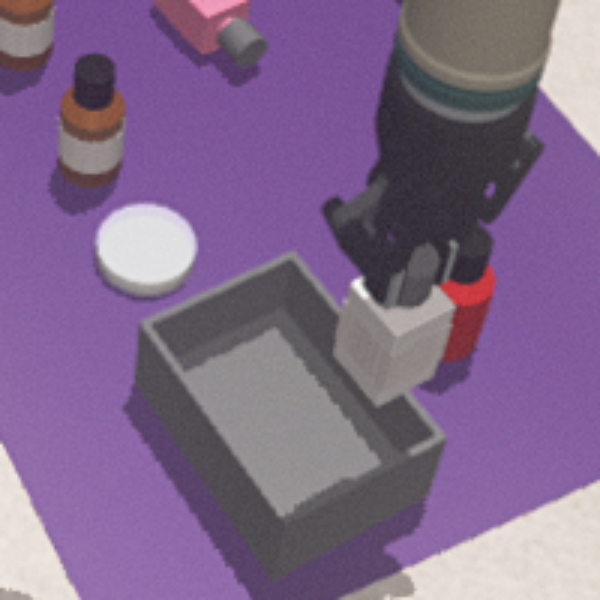

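Request:
carry_out:
  plan: [0,0,4,0,0,0,10,0,0,4,0,0,0,10,0,0,2,0,0,0,10,0,0,0,0,0,0,10]

```text
time: 26.25
position: [499.3, -371.2, 105.5]
ee_rot: [-3.135, -0.129, 0.004]
ft_force: [-0.4, 0.4, -1.4]
finger_gap: 28.9
```

Request:
carry_out:
  plan: [0,0,0.5,0,0,0,10,0,0,0,0,0,0,10]

```text
time: 26.45
position: [501.4, -373.4, 104.0]
ee_rot: [3.137, 0.128, 0.005]
ft_force: [0.1, 0.3, -0.7]
finger_gap: 28.9
```

Request:
carry_out:
  plan: [0,0,0.2,0,0,0,10,0,0,0,0,0,0,10]

```text
time: 26.65
position: [500.7, -372.9, 101.2]
ee_rot: [3.138, 0.128, 0.003]
ft_force: [0.3, -0.6, -1.6]
finger_gap: 28.5
```

Request:
carry_out:
  plan: [0,0,0.2,0,0,0,10,0,0,0,0,0,0,10]

```text
time: 26.85
position: [500.1, -372.5, 98.2]
ee_rot: [-3.138, -0.128, -0.001]
ft_force: [-0.1, 0.1, -0.2]
finger_gap: 28.4
```

Request:
carry_out:
  plan: [0,0,0.2,0,0,0,10,0,0,0,0,0,0,10]

```text
time: 27.05
position: [500.0, -372.4, 95.8]
ee_rot: [-3.138, -0.128, -0.0]
ft_force: [0.1, -0.6, -1.7]
finger_gap: 28.7
```

Request:
carry_out:
  plan: [0,0,0.15,0,0,0,10,0,0,0,0,0,0,10]

```text
time: 27.25
position: [500.1, -372.4, 94.4]
ee_rot: [-3.138, -0.128, -0.0]
ft_force: [-0.0, 0.5, -2.0]
finger_gap: 28.9
```

Request:
carry_out:
  plan: [0,0,0.1,0,0,0,10,0,0,0,0,0,0,10]

```text
time: 27.45
position: [500.2, -372.7, 94.3]
ee_rot: [-3.139, -0.128, -0.001]
ft_force: [-1.7, 0.1, 3.7]
finger_gap: 28.9
```

Request:
carry_out:
  plan: [0,0,-0.1,0,0,0,25,0,0,0,0,0,0,50,0,0,0,0,0,0,50,0,0,-1,0,0,0,50,0,0,-3,0,0,0,50,0,0,-4,0,0,0,50,0,0,-4,0,0,0,50]

```text
time: 28.15
position: [500.0, -372.4, 216.3]
ee_rot: [-3.138, -0.128, -0.0]
ft_force: [1.1, -2.0, -0.8]
finger_gap: 42.5
```

```bash
python3 - <<'E'
from stand import *
from h import *
p,q=load(); p=np.array([p[0],p[1],215.8]); save(p,q);s=chk()
g,C=grab('side');cv2.imwrite('pics/s12.png',cv2.resize(g[250:450,300:500,::-1],None,fx=3,fy=3));
t=[589.3,250.2]
rows([([p[0],p[1],240],None,50),([*t,240],down(np.radians(-15)),50,2)],v=48,w=.1)
E
```

```text
t 28.15 pos [ 500.  -372.4  216.3] err [-0.   0.5  0.5] rot [0.1 0.  0. ] q [-7.520e-01  3.570e-01  1.421e+00  1.000e-03  1.364e+00 -8.340e-01] F [ 1.1 -2.  -0.8] T [-0.02  0.03 -0.  ] gap 42.5
CALL [0, 0, -2.42, 0, 0, 0, 50, 1, -4.38, 0, 0, 0, 0.025, 50, 0.89, -4.41, 0, 0, 0, 0.024, 50, 0.78, -4.43, -0.01, 0, 0, 0.025, 50, 0.67, -4.44, 0, 0, 0, 0.024, 50, 0.57, -4.46, 0, 0, 0, 0.025, 50, 0.45, -4.48, 0, 0, 0, 0.024, 50, 0.35, -4.48, 0, 0, 0, 0.025, 50]
CALL [0.23, -4.49, 0, 0, 0, 0.024, 50, 0.13, -4.5, -0.01, 0, 0, 0.025, 50, 0.02, -4.49, 0, 0, 0, 0.024, 50, -0.1, -4.5, 0, 0, 0, 0.025, 50, -0.2, -4.49, 0, 0, 0, 0.025, 50, -0.32, -4.48, 0, 0, 0, 0.024, 50, -0.43, -4.48, 0, 0, 0, 0.025, 50, 0, 0, 0, 0, 0, 0, 50]
CALL [0, 0, 0, 0, 0, 0, 50]
end [589.3 250.2 240. ] [ 3.114 -0.411  0.   ] 17
```

View pics/s12.png

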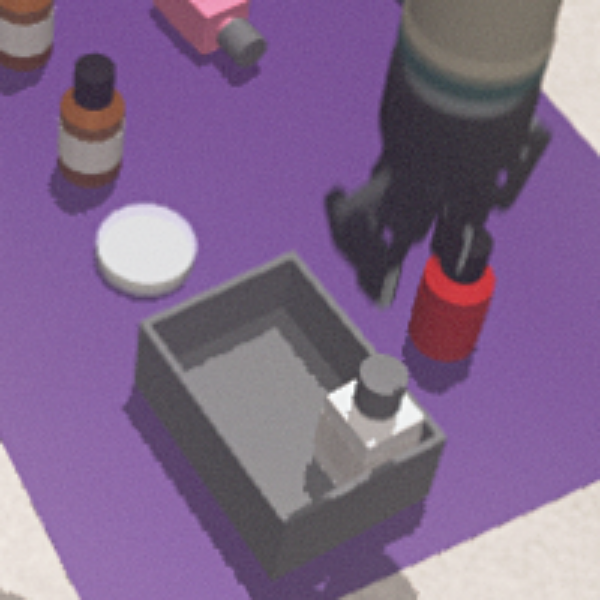

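W2 stands in the crate corner (cap at (382,385) in the crop). Now to W1.

Request:
carry_out:
  plan: [0,0,-2.42,0,0,0,50,1,-4.38,0,0,0,0.025,50,0.89,-4.41,0,0,0,0.024,50,0.78,-4.43,-0.01,0,0,0.025,50,0.67,-4.44,0,0,0,0.024,50,0.57,-4.46,0,0,0,0.025,50,0.45,-4.48,0,0,0,0.024,50,0.35,-4.48,0,0,0,0.025,50]

```text
time: 29.0
position: [545.0, -59.3, 240.0]
ee_rot: [-3.138, 0.144, -0.003]
ft_force: [0.8, 0.1, 0.9]
finger_gap: 42.7
```

Request:
carry_out:
  plan: [0.23,-4.49,0,0,0,0.024,50,0.13,-4.5,-0.01,0,0,0.025,50,0.02,-4.49,0,0,0,0.024,50,-0.1,-4.5,0,0,0,0.025,50,-0.2,-4.49,0,0,0,0.025,50,-0.32,-4.48,0,0,0,0.024,50,-0.43,-4.48,0,0,0,0.025,60,0,0,0,0,0,0,60]

```text
time: 29.8
position: [589.8, 256.3, 239.6]
ee_rot: [-3.111, 0.402, -0.002]
ft_force: [-1.9, -1.1, -0.1]
finger_gap: 51.8
```

Request:
carry_out:
  plan: [0,0,4,0,0,0,60,0,0,4,0,0,0,60,0,0,0,0,0,0,60,0,0,0,0,0,0,60]

```text
time: 30.2
position: [589.7, 249.9, 160.0]
ee_rot: [-3.114, 0.412, 0.0]
ft_force: [0.1, -0.3, 1.3]
finger_gap: 51.2
```

```bash
python3 - <<'E'
from stand import *
from h import *
p,q=load(); save(p-[0,0,80],q);s=chk()
g,C=grab('side','s13');
for q in rects(C,g,60,90,(520,680,180,350),60): print(q)
for q in rects(C,g,95,120,(520,680,180,350)): print(q)
g,C=grab('top','t13')
for q in rects(C,g,60,90,(520,680,180,350)): print(q)
cv2.imwrite('pics/t13c.png',cv2.resize(g[120:270,180:380,::-1],None,fx=4,fy=4))
E
```

```text
t 30.2 pos [589.7 249.9 160. ] err [ 0.4 -0.3  0. ] rot [ 0. -0.  0.] q [0.292 0.417 1.469 0.    1.255 0.555] F [ 0.1 -0.3  1.3] T [-0.01 -0.   -0.01] gap 51.2
(((590.5791015625, 245.17306518554688), (47.47243881225586, 44.54216003417969), 76.19486236572266), np.float64(71.05611151730409), np.int32(213))
(((590.9317016601562, 248.30801391601562), (32.16808319091797, 28.614242553710938), 66.17752838134766), np.float64(104.79537497864106), np.int32(100))
(((591.6434326171875, 231.4410858154297), (44.016448974609375, 19.640460968017578), 13.409318923950195), np.float64(71.28473679354545), np.int32(120))
```

View pics/s13.png

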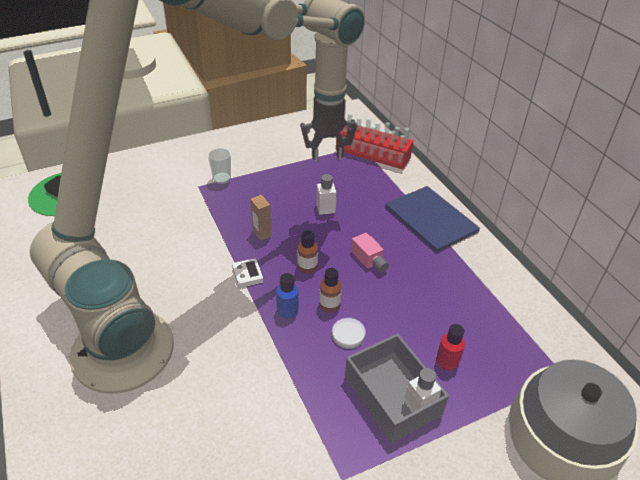

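View pics/t13c.png

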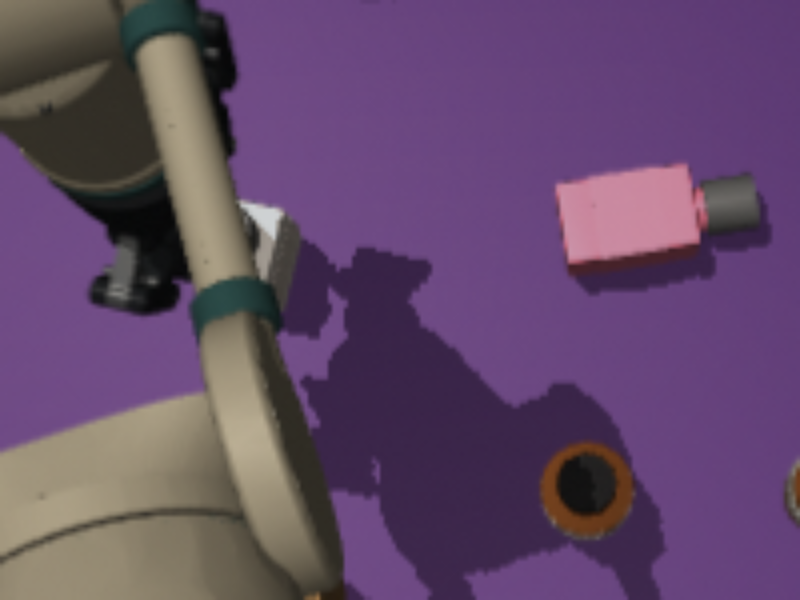

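W1 is where it was (side view cap at (326,183)). Descend to TCP z≈78, grip, lift.

Request:
carry_out:
  plan: [0,0,4,0,0,0,60,0,0,3,0,0,0,60,0,0,1.2,0,0,0,60,0,0,0,0,0,0,60,0,0,0,0,0,0,10,0,0,0,0,0,0,10,0,0,0,0,0,0,10,0,0,0,0,0,0,10]

```text
time: 31.1
position: [591.1, 251.2, 80.0]
ee_rot: [-3.112, 0.411, -0.007]
ft_force: [-1.7, 0.0, 7.3]
finger_gap: 28.7
```

Request:
carry_out:
  plan: [0,0,0,0,0,0,10,0,0,0,0,0,0,10]

```text
time: 31.3
position: [591.0, 251.1, 80.0]
ee_rot: [-3.112, 0.411, -0.007]
ft_force: [-0.8, 0.6, 6.1]
finger_gap: 28.9
```

```bash
python3 - <<'E'
from stand import *
p,q=load(); p=p-[0,0,82]; save(p,q);s_=chk()
s=slot(27.5,1); print(s)
rows([(p+[0,0,30],None,10),([p[0],p[1],250],None,10),([*s,250],down(CY),10,2),([*s,205],None,10,2)],v=47,w=.1)
E
```

```text
t 31.3 pos [591.  251.1  80. ] err [1.7 0.9 2. ] rot [0.2 0.2 0. ] q [2.930e-01 4.830e-01 1.574e+00 1.000e-03 1.080e+00 5.550e-01] F [-0.8  0.6  6.1] T [-0.03  0.09 -0.  ] gap 28.9
[ 495.72558963 -321.05005363]
CALL [0, 0, -3, 0, 0, 0, 10, 0, 0, -3.55, 0, 0, 0, 10, 0, 0, -3.55, 0, 0, 0, 10, 0, 0, -3.55, 0, 0, 0, 10, 0.01, 0.01, -3.55, 0, 0, 0, 10, 0.44, 4.43, 0, 0, 0, -0.026, 10, 0.33, 4.44, 0, 0, 0, -0.027, 10, 0.21, 4.45, 0, 0, 0, -0.026, 10]
CALL [0.09, 4.45, 0.01, 0, 0, -0.027, 10, -0.03, 4.45, 0, 0, 0, -0.026, 10, -0.14, 4.45, 0, 0, 0, -0.027, 10, -0.26, 4.45, 0, 0, 0, -0.026, 10, -0.38, 4.43, 0, 0, 0, -0.027, 10, -0.5, 4.43, 0, 0, 0, -0.026, 10, -0.61, 4.41, 0, 0, 0, -0.027, 10, -0.74, 4.39, 0, 0, 0, -0.026, 10]
CALL [-0.84, 4.37, 0.01, 0, 0, -0.027, 10, -0.97, 4.35, 0, 0, 0, -0.026, 10, 0, 0, 0, 0, 0, 0, 10, 0, 0, 0, 0, 0, 0, 10, 0, 0, 4.5, 0, 0, 0, 10, 0, 0, 0, 0, 0, 0, 10, 0, 0, 0, 0, 0, 0, 10]
end [ 495.7 -321.1  205. ] [3.139 0.128 0.   ] 23
```

Request:
carry_out:
  plan: [0,0,-3,0,0,0,10,0,0,-3.55,0,0,0,10,0,0,-3.55,0,0,0,10,0,0,-3.55,0,0,0,10,0.01,0.01,-3.55,0,0,0,10,0.44,4.43,0,0,0,-0.026,10,0.33,4.44,0,0,0,-0.027,10,0.21,4.45,0,0,0,-0.026,10]

```text
time: 32.1
position: [567.5, 117.4, 249.9]
ee_rot: [-3.128, 0.284, -0.002]
ft_force: [0.8, -0.3, -3.3]
finger_gap: 28.9
```

Request:
carry_out:
  plan: [0.09,4.45,0.01,0,0,-0.027,10,-0.03,4.45,0,0,0,-0.026,10,-0.14,4.45,0,0,0,-0.027,10,-0.26,4.45,0,0,0,-0.026,10,-0.38,4.43,0,0,0,-0.027,10,-0.5,4.43,0,0,0,-0.026,10,-0.61,4.41,0,0,0,-0.027,10,-0.74,4.39,0,0,0,-0.026,10]

```text
time: 32.9
position: [509.6, -234.6, 249.4]
ee_rot: [-3.141, -0.046, -0.002]
ft_force: [0.1, 0.3, -3.0]
finger_gap: 28.9
```

Request:
carry_out:
  plan: [-0.84,4.37,0.01,0,0,-0.027,10,-0.97,4.35,0,0,0,-0.026,10,0,0,0,0,0,0,10,0,0,0,0,0,0,10,0,0,4.5,0,0,0,10,0,0,0,0,0,0,10,0,0,0,0,0,0,10]

```text
time: 33.6
position: [495.7, -319.1, 203.7]
ee_rot: [-3.136, -0.13, 0.002]
ft_force: [0.7, -0.5, -1.8]
finger_gap: 28.7
```

```bash
python3 - <<'E'
from stand import *
from h import *
chk()
g,C=grab('side');cv2.imwrite('pics/s14.png',cv2.resize(g[250:450,300:500,::-1],None,fx=3,fy=3))
g,C=grab('top')
for q in rects(C,g,80,130,(400,560,-420,-230)): print(q)
cv2.imwrite('pics/t14.png',cv2.resize(g[150:300,420:620,::-1],None,fx=4,fy=4))
E
```

```text
t 33.6 pos [ 495.7 -319.1  203.7] err [-0.   2.  -1.2] rot [ 0.2 -0.1 -0.1] q [-6.910e-01  3.150e-01  1.517e+00  1.000e-03  1.312e+00 -7.740e-01] F [ 0.7 -0.5 -1.8] T [ 0.06 -0.08  0.01] gap 28.7
```

View pics/s14.png

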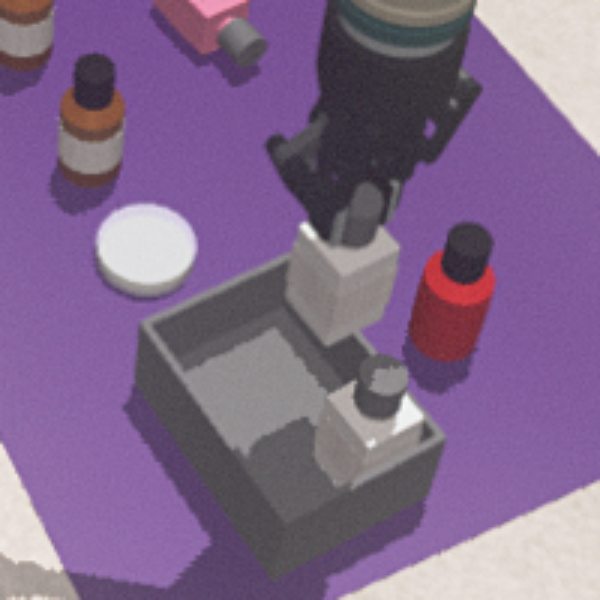

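View pics/t14.png

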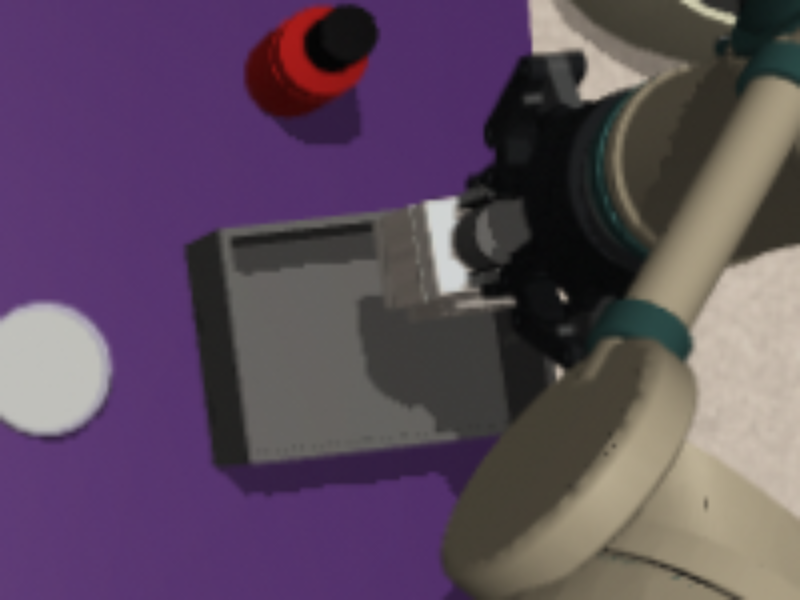

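Request:
carry_out:
  plan: [0,0,4,0,0,0,10,0,0,3.5,0,0,0,10,0,0,2.3,0,0,0,10,0,0,0,0,0,0,10,0,0,0.5,0,0,0,10,0,0,0,0,0,0,10]

```text
time: 34.3
position: [497.2, -321.6, 102.7]
ee_rot: [3.137, 0.128, 0.005]
ft_force: [-1.2, 0.5, -2.0]
finger_gap: 28.6
```

Request:
carry_out:
  plan: [0,0,0.2,0,0,0,10,0,0,0,0,0,0,10]

```text
time: 34.5
position: [496.5, -321.2, 100.0]
ee_rot: [3.138, 0.128, 0.003]
ft_force: [-0.3, -0.1, -2.7]
finger_gap: 28.8
```

Request:
carry_out:
  plan: [0,0,0.1,0,0,0,10,0,0,0,0,0,0,10]

```text
time: 34.7
position: [495.9, -320.8, 98.1]
ee_rot: [-3.139, -0.128, -0.001]
ft_force: [0.2, -0.2, -2.9]
finger_gap: 28.6
```

Request:
carry_out:
  plan: [0,0,0.1,0,0,0,10,0,0,0,0,0,0,10]

```text
time: 34.9
position: [495.8, -320.7, 96.8]
ee_rot: [-3.138, -0.128, -0.0]
ft_force: [-0.2, -1.0, -2.6]
finger_gap: 28.5
```

Request:
carry_out:
  plan: [0,0,0.15,0,0,0,10,0,0,0,0,0,0,10]

```text
time: 35.1
position: [495.8, -320.6, 95.1]
ee_rot: [-3.138, -0.128, -0.0]
ft_force: [-0.6, 0.7, -0.7]
finger_gap: 29.3
```

Request:
carry_out:
  plan: [0,0,0.1,0,0,0,10,0,0,0,0,0,0,10]

```text
time: 35.3
position: [495.9, -320.9, 95.0]
ee_rot: [-3.139, -0.128, -0.001]
ft_force: [-2.0, -0.0, 2.7]
finger_gap: 28.6
```

Request:
carry_out:
  plan: [0,0,-0.1,0,0,0,25,0,0,0,0,0,0,50,0,0,0,0,0,0,50,0,0,-1,0,0,0,50,0,0,-4,0,0,0,50,0,0,-4.5,0,0,0,50,0,0,-4.5,0,0,0,50]

```text
time: 36.0
position: [495.8, -320.7, 237.5]
ee_rot: [-3.138, -0.128, -0.001]
ft_force: [0.8, -0.6, -0.1]
finger_gap: 42.8
```

```bash
python3 - <<'E'
from stand import *
from h import *
p,q=load(); p=np.array([p[0],p[1],236.5]); save(p,q);s=chk()
g,C=grab('side','s15')
for q in rects(C,g,95,120,(330,500,-100,300)): print('side',q)
g,C=grab('top')
for q in rects(C,g,95,120,(330,500,-100,300)): print('top',q)
E
```

```text
t 36.0 pos [ 495.8 -320.7  237.5] err [0.1 0.4 1. ] rot [0.1 0.  0. ] q [-6.930e-01  2.960e-01  1.461e+00  1.000e-03  1.385e+00 -7.740e-01] F [ 0.8 -0.6 -0.1] T [-0.05 -0.02 -0.01] gap 42.8
side (((399.8406677246094, 221.1038360595703), (34.756187438964844, 54.72957229614258), 6.379836082458496), np.float64(104.566710602689), np.int32(217))
side (((458.7801818847656, 66.671630859375), (31.35592269897461, 27.701683044433594), 66.66133117675781), np.float64(104.85410892152402), np.int32(123))
side (((456.2176513671875, -63.3831901550293), (32.659507751464844, 28.506393432617188), 57.297271728515625), np.float64(104.52376638789673), np.int32(150))
side (((362.2124938964844, -39.005775451660156), (33.39912414550781, 27.710290908813477), 67.1714859008789), np.float64(105.04186169497098), np.int32(159))
top (((454.6537780761719, -60.364501953125), (27.89272117614746, 28.21195411682129), 89.70195770263672), np.float64(105.56722834014192), np.int32(182))
top (((455.9456481933594, 70.23261260986328), (27.7474365234375, 27.84336280822754), 88.33733367919922), np.float64(105.72671665769553), np.int32(175))
top (((397.2624206542969, 224.62338256835938), (32.142635345458984, 46.25302505493164), 7.634786128997803), np.float64(105.58681485216061), np.int32(387))
top (((360.5642395019531, -37.42813491821289), (28.117122650146484, 27.477279663085938), 88.59268188476562), np.float64(105.67209672435501), np.int32(182))
```

View pics/s15.png

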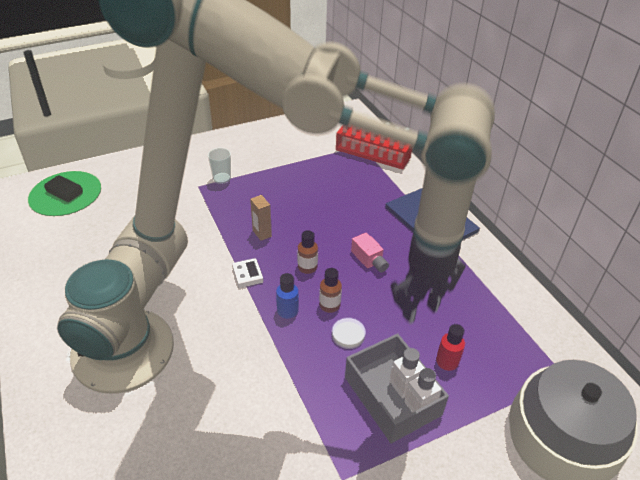

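```bash
python3 - <<'E'
from stand import *
t=[455,-60.5]
rows([([*t,240],down(CY),60,2),([*t,150],None,60,1)],v=46,w=.1)
rows([([*t,90],None,60),([*t,78],None,60,2),(None,None,10,5)],v=45)
E
```

```text
CALL [-0.32, -4.38, -0.06, 0, 0, 0, 60, -0.32, -4.39, -0.06, 0, 0, 0, 60, -0.32, -4.38, -0.06, 0, 0, 0, 60, -0.32, -4.39, -0.06, 0, 0, 0, 60, -0.33, -4.38, -0.06, 0, 0, 0, 60, -0.32, -4.38, -0.06, 0, 0, 0, 60, 0, 0, 0, 0, 0, 0, 60, 0, 0, 0, 0, 0, 0, 60]
CALL [0, 0, 4.5, 0, 0, 0, 60, 0, -0.01, 4.5, 0, 0, 0, 60, 0, 0, 0, 0, 0, 0, 60]
end [455.  -60.5 150. ] [3.139 0.128 0.   ] 11
CALL [0, 0, 3, 0, 0, 0, 60, 0, 0, 3, 0, 0, 0, 60, 0, 0, 1.2, 0, 0, 0, 60, 0, 0, 0, 0, 0, 0, 60, 0, 0, 0, 0, 0, 0, 60, 0, 0, 0, 0, 0, 0, 10, 0, 0, 0, 0, 0, 0, 10, 0, 0, 0, 0, 0, 0, 10]
CALL [0, 0, 0, 0, 0, 0, 10, 0, 0, 0, 0, 0, 0, 10]
end [455.  -60.5  78. ] [3.139 0.128 0.   ] 10
```

Request:
carry_out:
  plan: [-0.32,-4.38,-0.06,0,0,0,60,-0.32,-4.39,-0.06,0,0,0,60,-0.32,-4.38,-0.06,0,0,0,60,-0.32,-4.39,-0.06,0,0,0,60,-0.33,-4.38,-0.06,0,0,0,60,-0.32,-4.38,-0.06,0,0,0,60,0,0,0,0,0,0,60,0,0,0,0,0,0,60]

```text
time: 36.9
position: [455.1, -59.6, 239.5]
ee_rot: [3.139, 0.132, 0.002]
ft_force: [0.4, -0.3, 0.2]
finger_gap: 51.1
```

Request:
carry_out:
  plan: [0,0,4.5,0,0,0,60,0,-0.01,4.5,0,0,0,60,0,0,0,0,0,0,60]

```text
time: 37.2
position: [450.8, -60.1, 144.4]
ee_rot: [-3.135, -0.125, 0.018]
ft_force: [-1.7, 0.4, -0.1]
finger_gap: 50.8
```

```bash
python3 - <<'E'
from stand import *
from h import *
p,q=load(); save(p+[0,0,72],q);s=chk();save(p,q)
g,C=grab('side');cv2.imwrite('pics/s16.png',cv2.resize(g[170:320,250:450,::-1],None,fx=4,fy=4))
E
```

```text
t 37.2 pos [450.8 -60.1 144.4] err [-4.2  0.4 -5.6] rot [ 0.3 -0.7  0.1] q [-0.286  0.173  1.878  0.     1.102 -0.366] F [-1.7  0.4 -0.1] T [ 0.    0.03 -0.03] gap 50.8
```

View pics/s16.png

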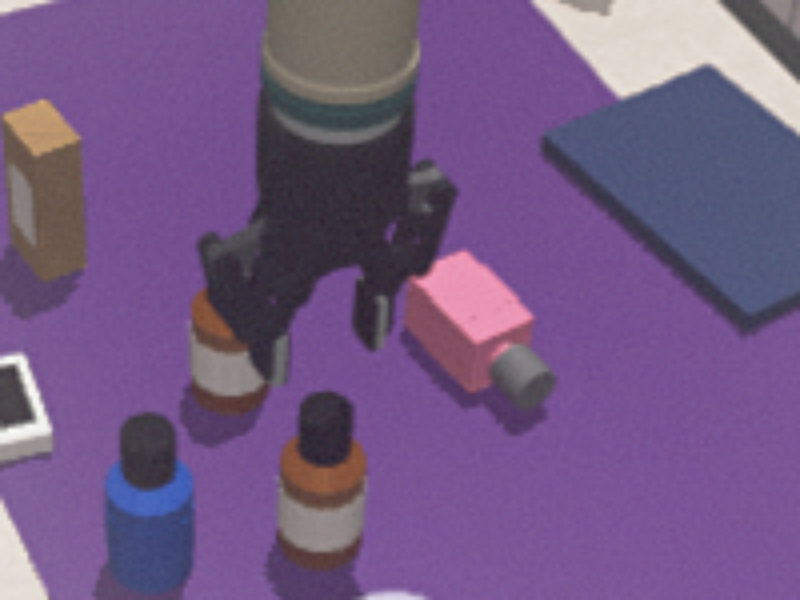

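Gripper centred over brown_b's cap at about (325,425). Descend with settling and grip.

Request:
carry_out:
  plan: [0,0,2,0,0,0,60,0,0,2,0,0,0,60,0,0,2,0,0,0,60,0,0,1.2,0,0,0,60,0,0,0,0,0,0,60,0,0,0,0,0,0,60,0,0,0,0,0,0,10,0,0,0,0,0,0,10]

```text
time: 38.05
position: [456.3, -60.7, 78.7]
ee_rot: [3.138, 0.128, 0.005]
ft_force: [-0.7, -1.1, 5.2]
finger_gap: 28.8
```

Request:
carry_out:
  plan: [0,0,0,0,0,0,10,0,0,0,0,0,0,10,0,0,0,0,0,0,10]

```text
time: 38.35
position: [456.4, -60.6, 78.7]
ee_rot: [3.138, 0.128, 0.005]
ft_force: [-0.3, -0.7, 6.2]
finger_gap: 29.0
```

```bash
python3 - <<'E'
from stand import *
p,q=load(); s_=chk()
s=slot(-29,-51); print(s)
rows([(p+[0,0,30],None,10),([p[0],p[1],250],None,10),([*s,250],down(CY),10,2),([*s,205],None,10,2),([*s,110],None,10,2,35)],v=46,w=.1)
E
```

```text
t 38.35 pos [456.4 -60.6  78.7] err [ 1.3 -0.1  0.7] rot [-0.   0.2 -0. ] q [-0.284  0.25   1.973  0.     0.915 -0.366] F [-0.3 -0.7  6.2] T [-0.14  0.15  0.02] gap 29.0
[ 443.67637972 -377.50472348]
CALL [0, 0, -3, 0, 0, 0, 10, 0, 0, -3.55, 0, 0, 0, 10, 0, 0, -3.55, 0, 0, 0, 10, 0, 0.01, -3.55, 0, 0, 0, 10, 0, 0, -3.55, 0, 0, 0, 10, -0.53, 4.5, 0, 0, 0, 0, 10, -0.53, 4.5, 0, 0, 0, 0, 10, -0.53, 4.5, 0, 0, 0, 0, 10]
CALL [-0.53, 4.5, 0.01, 0, 0, 0, 10, -0.53, 4.5, 0, 0, 0, 0, 10, -0.53, 4.5, 0, 0, 0, 0, 10, -0.54, 4.5, 0, 0, 0, 0, 10, 0, 0, 0, 0, 0, 0, 10, 0, 0, 0, 0, 0, 0, 10, 0, 0, 4.5, 0, 0, 0, 10, 0, 0, 0, 0, 0, 0, 10]
CALL [0, 0, 0, 0, 0, 0, 10, 0, 0, 3.17, 0, 0, 0, 10, 0, -0.01, 3.16, 0, 0, 0, 10, 0, 0, 3.17, 0, 0, 0, 10, 0, 0, 0, 0, 0, 0, 10, 0, 0, 0, 0, 0, 0, 10]
end [ 443.7 -377.5  110. ] [3.139 0.128 0.   ] 22
```

Request:
carry_out:
  plan: [0,0,-3,0,0,0,10,0,0,-3.55,0,0,0,10,0,0,-3.55,0,0,0,10,0,0.01,-3.55,0,0,0,10,0,0,-3.55,0,0,0,10,-0.53,4.5,0,0,0,0,10,-0.53,4.5,0,0,0,0,10,-0.53,4.5,0,0,0,0,10]

```text
time: 39.15
position: [450.2, -197.1, 249.8]
ee_rot: [-3.139, -0.131, -0.003]
ft_force: [0.9, 0.7, -2.0]
finger_gap: 28.3
```

Request:
carry_out:
  plan: [-0.53,4.5,0.01,0,0,0,10,-0.53,4.5,0,0,0,0,10,-0.53,4.5,0,0,0,0,10,-0.54,4.5,0,0,0,0,10,0,0,0,0,0,0,10,0,0,0,0,0,0,10,0,0,4.5,0,0,0,10,0,0,0,0,0,0,10]

```text
time: 39.95
position: [440.8, -372.4, 198.9]
ee_rot: [-3.128, -0.129, 0.012]
ft_force: [-2.1, 1.2, -2.1]
finger_gap: 28.7
```

Request:
carry_out:
  plan: [0,0,0,0,0,0,10,0,0,0,0,0,0,10]

```text
time: 40.15
position: [444.8, -377.2, 205.8]
ee_rot: [3.137, 0.13, 0.004]
ft_force: [1.4, -0.1, -0.9]
finger_gap: 28.9
```

```bash
python3 - <<'E'
from stand import *
from h import *
s=chk()
g,C=grab('side');cv2.imwrite('pics/s17.png',cv2.resize(g[250:450,300:500,::-1],None,fx=3,fy=3))
E
```

```text
t 40.15 pos [ 444.8 -377.2  205.8] err [ 1.2  0.3 95.8] rot [-0.1  0.1 -0.1] q [-8.230e-01  3.020e-01  1.532e+00  1.000e-03  1.305e+00 -9.060e-01] F [ 1.4 -0.1 -0.9] T [-0.   -0.02  0.02] gap 28.9
```

View pics/s17.png

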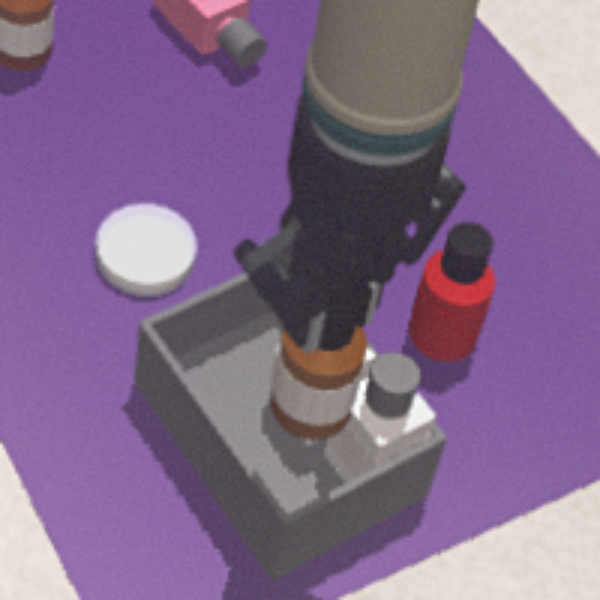

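```bash
python3 - <<'E'
from stand import *
from h import *
g,C=grab('side')
for q in rects(C,g,100,125,(400,560,-420,-230)): print('caps',q)
for q in rects(C,g,80,92,(400,560,-420,-230)): print('sh',q, np.round(cv2.boxPoints(q[0])).tolist())
im=cv2.imread('pics/s15.png')[:,:,::-1]
cv2.imwrite('pics/s17b.png',cv2.resize(np.hstack([im[320:440,340:460],g[320:440,340:460]])[:,:,::-1],None,fx=3.3,fy=3.3))
E
```

```text
caps (((506.1117248535156, -376.5535888671875), (30.855026245117188, 30.055753707885742), 47.138553619384766), np.float64(119.28412651842962), np.int32(281))
sh (((506.4186706542969, -376.2287902832031), (45.39791488647461, 43.74716567993164), 4.282851219177246), np.float64(85.57787299758365), np.int32(263)) [[482.0, -356.0], [485.0, -400.0], [531.0, -396.0], [527.0, -353.0]]
```

View pics/s17b.png

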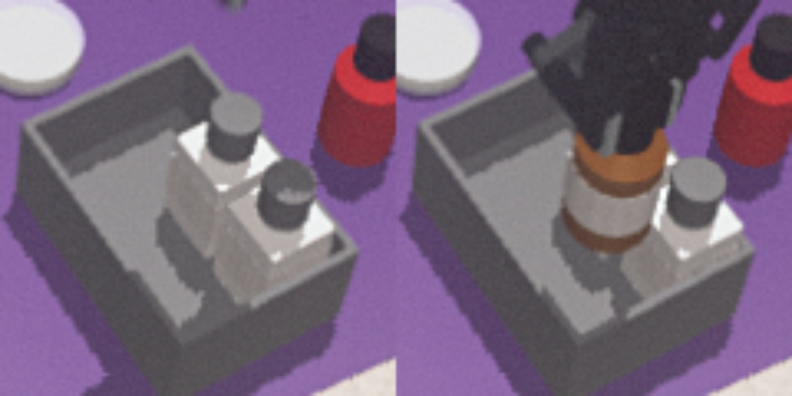

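Request:
carry_out:
  plan: [0,0,3,0,0,0,10,0,0,3,0,0,0,10,0,0,2.5,0,0,0,10,0,0,1.5,0,0,0,10,0,0,0,0,0,0,10,0,0,0,0,0,0,10]

```text
time: 40.85
position: [444.6, -377.8, 105.0]
ee_rot: [3.138, 0.128, 0.003]
ft_force: [0.3, -0.4, -2.2]
finger_gap: 28.9
```

Request:
carry_out:
  plan: [0,0,0.4,0,0,0,10,0,0,0,0,0,0,10]

```text
time: 41.05
position: [444.3, -377.6, 100.8]
ee_rot: [3.138, 0.128, 0.003]
ft_force: [-0.1, 0.5, -1.5]
finger_gap: 28.5
```

Request:
carry_out:
  plan: [0,0,0.2,0,0,0,10,0,0,0,0,0,0,10]

```text
time: 41.25
position: [443.9, -377.2, 98.0]
ee_rot: [-3.139, -0.128, -0.001]
ft_force: [0.1, 0.2, -2.5]
finger_gap: 28.8
```

Request:
carry_out:
  plan: [0,0,0.1,0,0,0,10,0,0,0,0,0,0,10]

```text
time: 41.45
position: [443.8, -377.1, 96.8]
ee_rot: [-3.138, -0.128, -0.001]
ft_force: [-0.7, 0.7, -2.0]
finger_gap: 28.7
```

Request:
carry_out:
  plan: [0,0,0.2,0,0,0,10,0,0,0,0,0,0,10]

```text
time: 41.65
position: [443.7, -377.0, 94.5]
ee_rot: [-3.138, -0.128, -0.0]
ft_force: [0.0, -0.6, -2.1]
finger_gap: 28.7
```

Request:
carry_out:
  plan: [0,0,0.1,0,0,0,10,0,0,0,0,0,0,10]

```text
time: 41.85
position: [443.8, -377.2, 93.8]
ee_rot: [-3.138, -0.128, -0.001]
ft_force: [-1.1, 0.4, -2.5]
finger_gap: 29.0
```

Request:
carry_out:
  plan: [0,0,0.1,0,0,0,10,0,0,0,0,0,0,10]

```text
time: 42.05
position: [443.9, -377.3, 93.7]
ee_rot: [3.139, 0.128, 0.001]
ft_force: [-1.1, 1.3, 3.6]
finger_gap: 28.7
```

Request:
carry_out:
  plan: [0,0,-0.1,0,0,0,25,0,0,0,0,0,0,47,0,0,0,0,0,0,47,0,0,-1,0,0,0,47,0,0,-4,0,0,0,47,0,0,-4.5,0,0,0,47,0,0,-4.5,0,0,0,47]

```text
time: 42.75
position: [443.7, -377.1, 235.9]
ee_rot: [-3.138, -0.128, -0.001]
ft_force: [0.3, -0.8, -1.0]
finger_gap: 40.4
```

```bash
python3 - <<'E'
from stand import *
from h import *
p,q=load(); save([443.7,-377.5,235],q); s=chk()
g,C=grab('side')
for q in rects(C,g,100,125,(400,560,-420,-230)): print('caps',q)
for q in rects(C,g,95,120,(430,500,0,100)): print('brown_a side',q)
cv2.imwrite('pics/s18.png',cv2.resize(g[250:450,300:500,::-1],None,fx=3,fy=3))
t=[456,70]
rows([([*t,240],down(CY),60,2),([*t,150],None,60,2)],v=46,w=.1)
E
```

```text
t 42.75 pos [ 443.7 -377.1  235.9] err [-0.   0.4  0.9] rot [0.1 0.  0. ] q [-8.240e-01  2.850e-01  1.481e+00  1.000e-03  1.376e+00 -9.060e-01] F [ 0.3 -0.8 -1. ] T [-0.01 -0.06  0.01] gap 40.4
caps (((495.51983642578125, -323.5824890136719), (29.618995666503906, 30.86009407043457), 85.00570678710938), np.float64(119.60918539027352), np.int32(249))
caps (((505.8335266113281, -376.1302795410156), (30.630678176879883, 28.675151824951172), 57.2276496887207), np.float64(119.07283827019455), np.int32(283))
caps (((443.33062744140625, -377.8729248046875), (30.876937866210938, 29.526199340820312), 38.55441665649414), np.float64(119.17303961640675), np.int32(294))
brown_a side (((459.09320068359375, 66.15103912353516), (29.573469161987305, 29.84730339050293), 24.297550201416016), np.float64(104.99457090788951), np.int32(129))
CALL [0.49, -4.45, -0.05, 0, 0, 0, 60, 0.49, -4.45, -0.05, 0, 0, 0, 60, 0.48, -4.45, -0.06, 0, 0, 0, 60, 0.49, -4.45, -0.05, 0, 0, 0, 60, 0.49, -4.45, -0.05, 0, 0, 0, 60, 0.49, -4.45, -0.05, 0, 0, 0, 60, 0.49, -4.45, -0.05, 0, 0, 0, 60, 0.49, -4.45, -0.06, 0, 0, 0, 60]
CALL [0.48, -4.45, -0.05, 0, 0, 0, 60, 0.49, -4.45, -0.05, 0, 0, 0, 60, 0, 0, 0, 0, 0, 0, 60, 0, 0, 0, 0, 0, 0, 60, 0, 0, 4.5, 0, 0, 0, 60, 0, 0, 4.5, 0, 0, 0, 60, 0, 0, 0, 0, 0, 0, 60, 0, 0, 0, 0, 0, 0, 60]
end [456.  70. 150.] [3.139 0.128 0.   ] 16
```

View pics/s18.png

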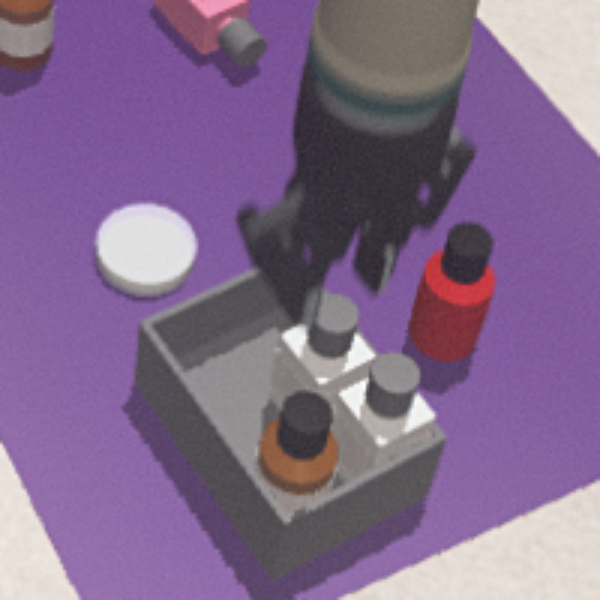

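Request:
carry_out:
  plan: [0.49,-4.45,-0.05,0,0,0,47,0.49,-4.45,-0.05,0,0,0,47,0.48,-4.45,-0.06,0,0,0,60,0.49,-4.45,-0.05,0,0,0,60,0.49,-4.45,-0.05,0,0,0,60,0.49,-4.45,-0.05,0,0,0,60,0.49,-4.45,-0.05,0,0,0,60,0.49,-4.45,-0.06,0,0,0,60]

```text
time: 43.6
position: [453.7, -17.6, 239.0]
ee_rot: [-3.139, -0.128, -0.003]
ft_force: [1.0, -0.7, -0.3]
finger_gap: 51.3
```

Request:
carry_out:
  plan: [0.48,-4.45,-0.05,0,0,0,60,0.49,-4.45,-0.05,0,0,0,60,0,0,0,0,0,0,60,0,0,0,0,0,0,60,0,0,4.5,0,0,0,60,0,0,4.5,0,0,0,60,0,0,0,0,0,0,60,0,0,0,0,0,0,60]

```text
time: 44.4
position: [456.5, 69.1, 149.8]
ee_rot: [-3.139, -0.125, 0.0]
ft_force: [0.7, 0.3, 0.6]
finger_gap: 51.1
```

```bash
python3 - <<'E'
from stand import *
from h import *
s=chk()
g,C=grab('side');cv2.imwrite('pics/s19.png',cv2.resize(g[150:300,230:430,::-1],None,fx=4,fy=4))
for q in rects(C,g,95,112,(430,500,0,100)): print('brown_a side',q)
E
```

```text
t 44.4 pos [456.5  69.1 149.8] err [ 0.5 -0.9 -0.3] rot [ 0.  -0.   0.1] q [-1.000e-03  1.710e-01  1.865e+00  0.000e+00  1.106e+00 -8.100e-02] F [0.7 0.3 0.6] T [ 0.01 -0.06 -0.  ] gap 51.1
brown_a side (((459.5631103515625, 67.76763153076172), (30.915788650512695, 28.877119064331055), 49.6737174987793), np.float64(104.66553775077477), np.int32(129))
```

View pics/s19.png

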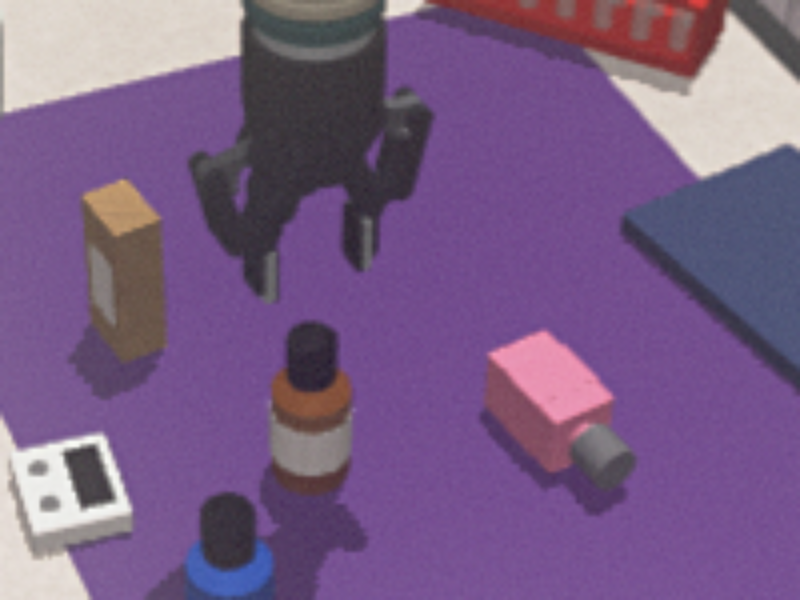

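Centred above brown_a (cap at (312,355)). Grip it.

Request:
carry_out:
  plan: [0,0,2,0,0,0,60,0,0,2,0,0,0,60,0,0,2,0,0,0,60,0,0,1.2,0,0,0,60,0,0,0,0,0,0,60,0,0,0,0,0,0,60,0,0,0,0,0,0,10,0,0,0,0,0,0,10]

```text
time: 45.25
position: [457.6, 70.2, 79.0]
ee_rot: [-3.139, -0.128, -0.006]
ft_force: [-0.8, -0.5, 4.2]
finger_gap: 28.4
```

Request:
carry_out:
  plan: [0,0,0,0,0,0,10,0,0,0,0,0,0,10,0,0,0,0,0,0,10]

```text
time: 45.55
position: [457.6, 70.2, 79.0]
ee_rot: [-3.139, -0.128, -0.006]
ft_force: [-1.0, -0.1, 6.5]
finger_gap: 28.5
```

```bash
python3 - <<'E'
from stand import *
p,q=load(); save(p-[0,0,72],q); p,q=load(); s_=chk()
s=slot(-29,5); print(s)
rows([(p+[0,0,30],None,10),([p[0],p[1],250],None,10),([*s,250],down(CY),10,3),([*s,210],None,10,2)],v=46,w=.1)
E
```

```text
t 45.55 pos [457.6  70.2  79. ] err [1.6 0.2 1. ] rot [0.  0.2 0. ] q [ 1.000e-03  2.530e-01  1.968e+00  1.000e-03  9.170e-01 -8.100e-02] F [-1.  -0.1  6.5] T [-0.07  0.1  -0.04] gap 28.5
[ 439.08782324 -321.69302982]
CALL [0, 0, -3, 0, 0, 0, 10, 0, 0, -3.55, 0, 0, 0, 10, 0, 0, -3.55, 0, 0, 0, 10, 0, 0.01, -3.55, 0, 0, 0, 10, 0, 0, -3.55, 0, 0, 0, 10, -0.54, 4.32, 0, 0, 0, 0, 10, -0.54, 4.32, 0, 0, 0, 0, 10, -0.55, 4.32, 0.01, 0, 0, 0, 10]
CALL [-0.54, 4.33, 0, 0, 0, 0, 10, -0.54, 4.32, 0, 0, 0, 0, 10, -0.54, 4.32, 0, 0, 0, 0, 10, -0.55, 4.32, 0, 0, 0, 0, 10, -0.54, 4.32, 0.01, 0, 0, 0, 10, -0.54, 4.32, 0, 0, 0, 0, 10, 0, 0, 0, 0, 0, 0, 10, 0, 0, 0, 0, 0, 0, 10]
CALL [0, 0, 0, 0, 0, 0, 10, 0, 0, 4, 0, 0, 0, 10, 0, 0, 0, 0, 0, 0, 10, 0, 0, 0, 0, 0, 0, 10]
end [ 439.1 -321.7  210. ] [3.139 0.128 0.   ] 20
```

Request:
carry_out:
  plan: [0,0,-3,0,0,0,10,0,0,-3.55,0,0,0,10,0,0,-3.55,0,0,0,10,0,0.01,-3.55,0,0,0,10,0,0,-3.55,0,0,0,10,-0.54,4.32,0,0,0,0,10,-0.54,4.32,0,0,0,0,10,-0.55,4.32,0.01,0,0,0,10]

```text
time: 46.35
position: [450.2, -61.3, 250.1]
ee_rot: [-3.139, -0.131, -0.003]
ft_force: [1.4, -0.4, -2.6]
finger_gap: 28.8
```

Request:
carry_out:
  plan: [-0.54,4.33,0,0,0,0,10,-0.54,4.32,0,0,0,0,10,-0.54,4.32,0,0,0,0,10,-0.55,4.32,0,0,0,0,10,-0.54,4.32,0.01,0,0,0,10,-0.54,4.32,0,0,0,0,10,0,0,0,0,0,0,10,0,0,0,0,0,0,10]

```text
time: 47.15
position: [438.7, -322.0, 248.6]
ee_rot: [-3.137, -0.125, 0.0]
ft_force: [-0.1, -0.1, -2.3]
finger_gap: 28.8
```

Request:
carry_out:
  plan: [0,0,0,0,0,0,10,0,0,4,0,0,0,10,0,0,0,0,0,0,10,0,0,0,0,0,0,10]

```text
time: 47.55
position: [439.0, -319.9, 208.9]
ee_rot: [-3.137, -0.13, 0.001]
ft_force: [1.1, -0.8, -1.2]
finger_gap: 29.2
```

```bash
python3 - <<'E'
from stand import *
from h import *
s=chk()
g,C=grab('side');cv2.imwrite('pics/s20.png',cv2.resize(g[250:450,300:500,::-1],None,fx=3,fy=3))
E
```

```text
t 47.55 pos [ 439.  -319.9  208.9] err [-0.1  1.8 -1.1] rot [ 0.2 -0.1 -0.1] q [-7.580e-01  2.430e-01  1.608e+00  1.000e-03  1.293e+00 -8.420e-01] F [ 1.1 -0.8 -1.2] T [-0.03 -0.09 -0.  ] gap 29.2
```

View pics/s20.png

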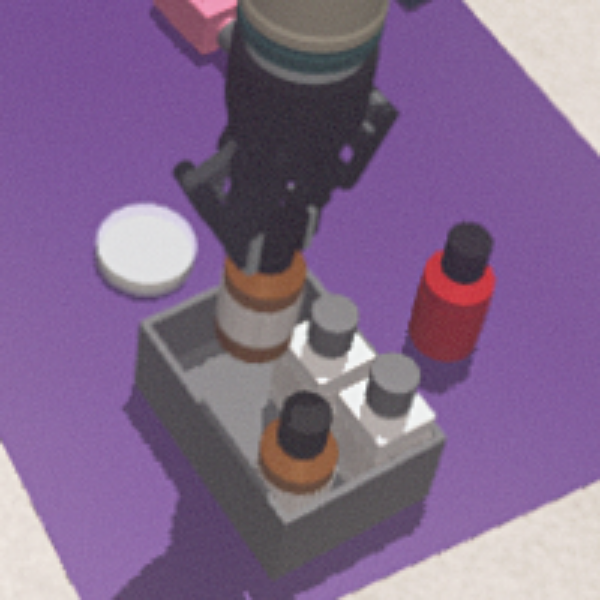

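Request:
carry_out:
  plan: [0,0,3.5,0,0,0,10,0,0,3,0,0,0,10,0,0,2.5,0,0,0,10,0,0,1.5,0,0,0,10,0,0,0,0,0,0,10,0,0,0,0,0,0,10]

```text
time: 48.2
position: [440.4, -322.1, 105.5]
ee_rot: [3.138, 0.129, 0.004]
ft_force: [-0.2, -0.7, -2.4]
finger_gap: 29.2
```

Request:
carry_out:
  plan: [0,0,0.3,0,0,0,10,0,0,0,0,0,0,10]

```text
time: 48.4
position: [439.9, -321.9, 102.0]
ee_rot: [3.138, 0.128, 0.003]
ft_force: [-0.1, 0.3, -2.3]
finger_gap: 29.1
```

Request:
carry_out:
  plan: [0,0,0.2,0,0,0,10,0,0,0,0,0,0,10]

```text
time: 48.6
position: [439.3, -321.4, 99.1]
ee_rot: [-3.139, -0.128, -0.001]
ft_force: [-0.6, -0.8, -2.5]
finger_gap: 28.8
```

Request:
carry_out:
  plan: [0,0,0.2,0,0,0,10,0,0,0,0,0,0,10]

```text
time: 48.8
position: [439.1, -321.3, 96.7]
ee_rot: [-3.138, -0.128, -0.0]
ft_force: [-0.1, -0.3, -2.9]
finger_gap: 28.7
```

Request:
carry_out:
  plan: [0,0,0.2,0,0,0,10,0,0,0,0,0,0,10]

```text
time: 49.0
position: [439.1, -321.2, 94.6]
ee_rot: [-3.138, -0.128, -0.0]
ft_force: [-0.2, 0.1, -1.8]
finger_gap: 28.7
```

Request:
carry_out:
  plan: [0,0,0.1,0,0,0,10,0,0,0,0,0,0,10]

```text
time: 49.2
position: [439.3, -321.4, 94.3]
ee_rot: [-3.138, -0.128, -0.001]
ft_force: [-0.4, 0.8, 2.0]
finger_gap: 28.9
```

Request:
carry_out:
  plan: [0,0,0.1,0,0,0,10,0,0,0,0,0,0,10]

```text
time: 49.4
position: [439.4, -321.4, 94.3]
ee_rot: [-3.139, -0.128, -0.002]
ft_force: [-1.2, 2.9, 8.4]
finger_gap: 28.7
```

Request:
carry_out:
  plan: [0,0,-0.2,0,0,0,25,0,0,0,0,0,0,47,0,0,0,0,0,0,47,0,0,-1,0,0,0,47,0,0,-4,0,0,0,47,0,0,-4.5,0,0,0,47,0,0,-4.5,0,0,0,47]

```text
time: 50.1
position: [439.1, -321.3, 236.8]
ee_rot: [-3.138, -0.128, -0.001]
ft_force: [1.1, -1.1, -0.9]
finger_gap: 40.1
```

```bash
python3 - <<'E'
from stand import *
from h import *
p,q=load(); save([439.1,-321.7,236],q); s=chk()
g,C=grab('side')
for q in rects(C,g,100,125,(400,560,-420,-230)): print('caps',q)
for q in rects(C,g,95,120,(350,430,180,260)): print('carton',q)
cv2.imwrite('pics/s21.png',cv2.resize(g[250:450,300:500,::-1],None,fx=3,fy=3))
g,C=grab('top')
for q in rects(C,g,95,120,(350,430,180,260)): print('carton',q)
t=[397.3,224.7]
rows([([*t,240],down(np.radians(7.4)),60,2),([*t,150],None,60,2)],v=47,w=.1)
E
```

```text
t 50.1 pos [ 439.1 -321.3  236.8] err [-0.   0.4  0.8] rot [0.1 0.  0. ] q [-7.600e-01  2.260e-01  1.560e+00  1.000e-03  1.355e+00 -8.420e-01] F [ 1.1 -1.1 -0.9] T [-0.03 -0.03 -0.01] gap 40.1
caps (((494.9787902832031, -323.1304931640625), (30.750465393066406, 29.41702651977539), 46.936988830566406), np.float64(119.56360014872871), np.int32(267))
caps (((439.1335144042969, -322.354736328125), (31.881319046020508, 27.27863883972168), 27.19101905822754), np.float64(119.82312488438214), np.int32(268))
caps (((506.3758544921875, -376.5514221191406), (30.277868270874023, 30.727935791015625), 2.208527088165283), np.float64(119.16006341449872), np.int32(283))
caps (((443.1647644042969, -378.1670227050781), (30.126285552978516, 29.849409103393555), 57.307769775390625), np.float64(119.38061525535386), np.int32(295))
carton (((399.0403137207031, 222.98292541503906), (34.883689880371094, 52.61540603637695), 10.456282615661621), np.float64(104.62833060984269), np.int32(221))
carton (((397.31787109375, 224.535400390625), (32.03974151611328, 47.37710952758789), 7.358738422393799), np.float64(105.46978273203968), np.int32(387))
CALL [0.02, -4.57, -0.04, 0, 0, -0.004, 60, 0.05, -4.56, -0.03, 0, 0, -0.004, 60, 0.06, -4.57, -0.04, 0, 0, -0.004, 60, 0.08, -4.57, -0.03, 0, 0, -0.004, 60, 0.1, -4.56, -0.04, 0, 0, -0.004, 60, 0.11, -4.57, -0.03, 0, 0, -0.004, 60, 0.14, -4.56, -0.04, 0, 0, -0.004, 60, 0.15, -4.56, -0.03, 0, 0, -0.004, 60]
CALL [0.17, -4.57, -0.04, 0, 0, -0.004, 60, 0.19, -4.56, -0.03, 0, 0, -0.003, 60, 0.2, -4.56, -0.04, 0, 0, -0.004, 60, 0.23, -4.56, -0.03, 0, 0, -0.004, 60, 0, 0, 0, 0, 0, 0, 60, 0, 0, 0, 0, 0, 0, 60, 0, 0, 4.5, 0, 0, 0, 60, -0.01, -0.01, 4.5, 0, 0, 0, 60]
CALL [0, 0, 0, 0, 0, 0, 60, 0, 0, 0, 0, 0, 0, 60]
end [397.3 224.7 150. ] [3.135 0.202 0.   ] 18
```

View pics/s21.png

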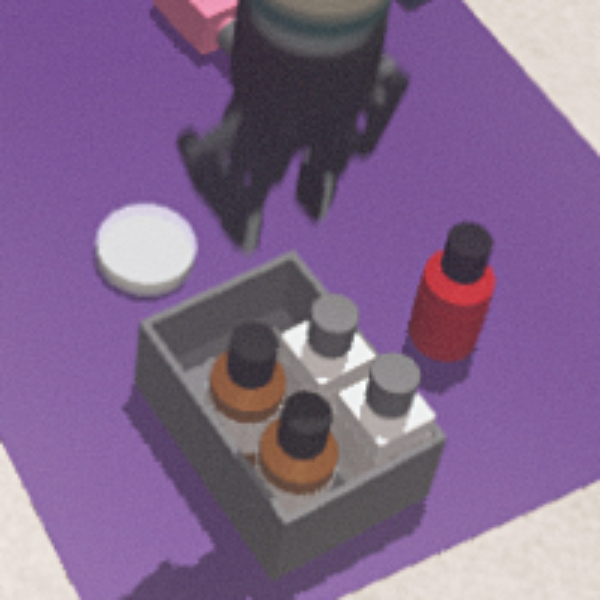

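Four upright in the crate. On to the carton.

Request:
carry_out:
  plan: [0.02,-4.57,-0.04,0,0,-0.004,60,0.05,-4.56,-0.03,0,0,-0.004,60,0.06,-4.57,-0.04,0,0,-0.004,60,0.08,-4.57,-0.03,0,0,-0.004,60,0.1,-4.56,-0.04,0,0,-0.004,60,0.11,-4.57,-0.03,0,0,-0.004,60,0.14,-4.56,-0.04,0,0,-0.004,60,0.15,-4.56,-0.03,0,0,-0.004,60]

```text
time: 51.0
position: [410.8, 44.4, 238.1]
ee_rot: [-3.136, -0.178, -0.002]
ft_force: [1.2, 1.5, -0.0]
finger_gap: 51.5
```

Request:
carry_out:
  plan: [0.17,-4.57,-0.04,0,0,-0.004,60,0.19,-4.56,-0.03,0,0,-0.003,60,0.2,-4.56,-0.04,0,0,-0.004,60,0.23,-4.56,-0.03,0,0,-0.004,60,0,0,0,0,0,0,60,0,0,0,0,0,0,60,0,0,4.5,0,0,0,60,-0.01,-0.01,4.5,0,0,0,60]

```text
time: 51.8
position: [399.0, 224.1, 149.7]
ee_rot: [-3.134, -0.2, -0.008]
ft_force: [0.6, 1.0, -1.3]
finger_gap: 51.5
```

Request:
carry_out:
  plan: [0,0,0,0,0,0,60,0,0,0,0,0,0,60]

```text
time: 52.0
position: [397.8, 223.8, 149.7]
ee_rot: [3.135, 0.199, -0.001]
ft_force: [1.2, 0.7, 0.3]
finger_gap: 51.1
```

```bash
python3 - <<'E'
from stand import *
from h import *
s=chk()
g,C=grab('side');cv2.imwrite('pics/s22.png',cv2.resize(g[120:270,180:380,::-1],None,fx=4,fy=4))
E
```

```text
t 52.0 pos [397.8 223.8 149.7] err [ 0.5 -0.9 -0.2] rot [ 0.  -0.   0.1] q [0.36  0.164 1.875 0.    1.103 0.233] F [1.2 0.7 0.3] T [ 0.03 -0.06 -0.02] gap 51.1
```

View pics/s22.png

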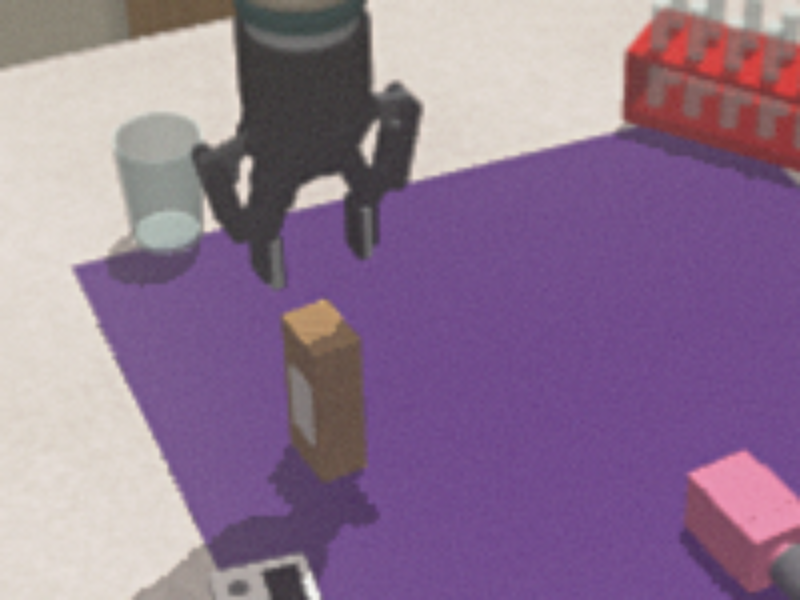

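Request:
carry_out:
  plan: [0,0,2,0,0,0,60,0,0,2,0,0,0,60,0,0,2,0,0,0,60,0,0,1.6,0,0,0,60,0,0,0,0,0,0,60,0,0,0,0,0,0,60,0,0,0,0,0,0,10,0,0,0,0,0,0,10]
  squeeze: 30

```text
time: 52.85
position: [398.9, 225.5, 75.1]
ee_rot: [-3.133, -0.202, -0.006]
ft_force: [-0.7, -1.0, 5.9]
finger_gap: 31.6
```

Request:
carry_out:
  plan: [0,0,0,0,0,0,10,0,0,0,0,0,0,10,0,0,0,0,0,0,10]

```text
time: 53.15
position: [398.9, 225.5, 75.1]
ee_rot: [-3.134, -0.202, -0.006]
ft_force: [-0.8, 0.3, 7.0]
finger_gap: 31.8
```

```bash
python3 - <<'E'
from stand import *
p,q=load(); save(p-[0,0,76],q); p,q=load(); s_=chk()
s=slot(30,53.5); print(s)
rows([(p+[0,0,30],None,10),([p[0],p[1],250],None,10),([*s,250],down(CY),10,3),([*s,205],None,10,3)],v=46,w=.1)
E
```

```text
t 53.15 pos [398.9 225.5  75.1] err [1.6 0.8 1.2] rot [0.1 0.2 0. ] q [0.362 0.252 1.983 0.    0.903 0.233] F [-0.8  0.3  7. ] T [-0.13  0.1  -0.02] gap 31.8
[ 493.91541139 -268.52174455]
CALL [0, 0, -3, 0, 0, 0, 10, 0, 0, -3.65, 0, 0, 0, 10, 0, 0, -3.65, 0, 0, 0, 10, 0, 0.01, -3.65, 0, 0, 0, 10, 0, 0, -3.65, 0, 0, 0, 10, 0.3, 4.56, 0, 0, 0, 0.004, 10, 0.31, 4.56, 0, 0, 0, 0.005, 10, 0.34, 4.55, 0.01, 0, 0, 0.004, 10]
CALL [0.35, 4.56, 0, 0, 0, 0.004, 10, 0.37, 4.55, 0, 0, 0, 0.004, 10, 0.4, 4.56, 0, 0, 0, 0.005, 10, 0.41, 4.55, 0, 0, 0, 0.004, 10, 0.43, 4.54, 0, 0, 0, 0.004, 10, 0.45, 4.55, 0.01, 0, 0, 0.004, 10, 0.47, 4.55, 0, 0, 0, 0.005, 10, 0.49, 4.54, 0, 0, 0, 0.004, 10]
CALL [0, 0, 0, 0, 0, 0, 10, 0, 0, 0, 0, 0, 0, 10, 0, 0, 0, 0, 0, 0, 10, 0, 0, 4.5, 0, 0, 0, 10, 0, 0, 0, 0, 0, 0, 10, 0, 0, 0, 0, 0, 0, 10, 0, 0, 0, 0, 0, 0, 10]
end [ 493.9 -268.6  205. ] [3.139 0.128 0.   ] 23
```

Request:
carry_out:
  plan: [0,0,-3,0,0,0,10,0,0,-3.65,0,0,0,10,0,0,-3.65,0,0,0,10,0,0.01,-3.65,0,0,0,10,0,0,-3.65,0,0,0,10,0.3,4.56,0,0,0,0.004,10,0.31,4.56,0,0,0,0.005,10,0.34,4.55,0.01,0,0,0.004,10]

```text
time: 53.95
position: [423.9, 89.4, 250.2]
ee_rot: [-3.136, -0.184, -0.004]
ft_force: [1.1, -0.3, -1.5]
finger_gap: 31.5
```

Request:
carry_out:
  plan: [0.35,4.56,0,0,0,0.004,10,0.37,4.55,0,0,0,0.004,10,0.4,4.56,0,0,0,0.005,10,0.41,4.55,0,0,0,0.004,10,0.43,4.54,0,0,0,0.004,10,0.45,4.55,0.01,0,0,0.004,10,0.47,4.55,0,0,0,0.005,10,0.49,4.54,0,0,0,0.004,10]

```text
time: 54.75
position: [494.0, -270.2, 249.3]
ee_rot: [-3.138, -0.127, -0.002]
ft_force: [0.2, 0.7, -0.7]
finger_gap: 31.7
```

Request:
carry_out:
  plan: [0,0,0,0,0,0,10,0,0,0,0,0,0,10,0,0,0,0,0,0,10,0,0,4.5,0,0,0,10,0,0,0,0,0,0,10,0,0,0,0,0,0,10,0,0,0,0,0,0,10]

```text
time: 55.45
position: [495.1, -268.2, 205.9]
ee_rot: [3.138, 0.13, 0.005]
ft_force: [-0.2, -0.6, -1.1]
finger_gap: 31.6
```

```bash
python3 - <<'E'
from stand import *
from h import *
s=chk()
g,C=grab('side');cv2.imwrite('pics/s23.png',cv2.resize(g[250:450,300:500,::-1],None,fx=3,fy=3))
for q in rects(C,g,100,125,(400,560,-420,-230)): print('caps',q)
E
```

```text
t 55.45 pos [ 495.1 -268.2  205.9] err [1.2 0.3 1. ] rot [-0.1  0.2 -0.1] q [-6.210e-01  2.720e-01  1.575e+00  1.000e-03  1.291e+00 -7.040e-01] F [-0.2 -0.6 -1.1] T [-0.04  0.   -0.02] gap 31.6
caps (((495.0999755859375, -322.901123046875), (30.941144943237305, 29.062070846557617), 63.10780715942383), np.float64(119.36554953035011), np.int32(265))
caps (((439.1421203613281, -321.80242919921875), (30.15127182006836, 28.706745147705078), 23.299327850341797), np.float64(119.59512626044557), np.int32(267))
caps (((506.2521667480469, -375.81195068359375), (30.7850341796875, 30.291488647460938), 19.190242767333984), np.float64(119.49736171800066), np.int32(283))
caps (((443.82196044921875, -378.2149963378906), (31.336856842041016, 30.32520866394043), 16.638029098510742), np.float64(119.13766307516937), np.int32(299))
```

View pics/s23.png

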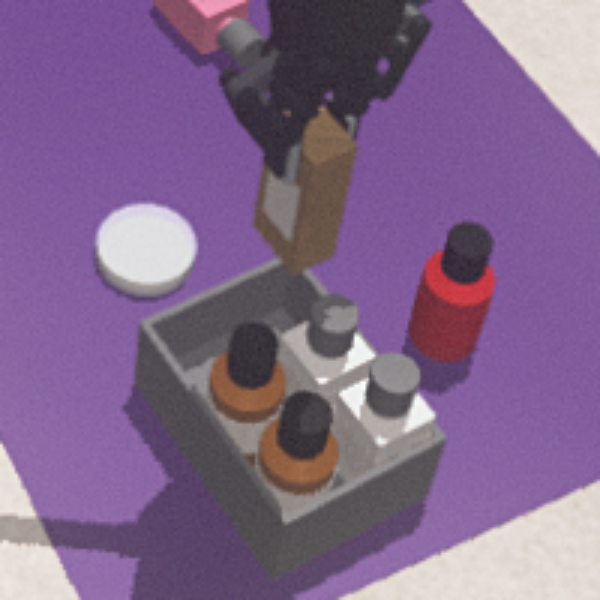

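Request:
carry_out:
  plan: [0,0.25,2.5,0,0,0,10,0,0,3,0,0,0,10,0,0,2.5,0,0,0,10,0,0,2,0,0,0,10,0,0,0,0,0,0,10,0,0,0,0,0,0,10]

```text
time: 56.1
position: [495.3, -271.3, 105.3]
ee_rot: [3.138, 0.128, 0.003]
ft_force: [1.0, -0.1, -0.7]
finger_gap: 31.7
```

Request:
carry_out:
  plan: [0,0,0.5,0,0,0,10,0,0,0,0,0,0,10]

```text
time: 56.3
position: [494.9, -271.1, 99.8]
ee_rot: [3.139, 0.128, 0.003]
ft_force: [0.3, 0.0, -1.4]
finger_gap: 31.4
```

Request:
carry_out:
  plan: [0,0,0.3,0,0,0,10,0,0,0,0,0,0,10]

```text
time: 56.5
position: [494.3, -270.8, 96.1]
ee_rot: [-3.138, -0.128, -0.001]
ft_force: [-0.5, 0.4, -1.1]
finger_gap: 31.8
```

Request:
carry_out:
  plan: [0,0,0.2,0,0,0,10,0,0,0,0,0,0,10]

```text
time: 56.7
position: [494.2, -270.6, 93.7]
ee_rot: [-3.138, -0.128, -0.0]
ft_force: [0.8, 0.3, -2.2]
finger_gap: 31.7
```

Request:
carry_out:
  plan: [0,0,0.2,0,0,0,10,0,0,0,0,0,0,10]

```text
time: 56.9
position: [494.2, -270.7, 91.6]
ee_rot: [-3.138, -0.128, -0.0]
ft_force: [-0.5, 0.7, -1.1]
finger_gap: 31.2
```

Request:
carry_out:
  plan: [0,0,0.15,0,0,0,10,0,0,0,0,0,0,10]

```text
time: 57.1
position: [494.3, -270.8, 90.3]
ee_rot: [-3.138, -0.128, -0.001]
ft_force: [-0.2, -0.1, -1.3]
finger_gap: 31.6
```

Request:
carry_out:
  plan: [0,0,0.1,0,0,0,10,0,0,0,0,0,0,10]

```text
time: 57.3
position: [494.4, -270.8, 90.2]
ee_rot: [-3.139, -0.128, -0.001]
ft_force: [-1.9, 0.4, 4.0]
finger_gap: 31.5
```

Contact; release and back off upward, then away so nothing blocks the view.

Request:
carry_out:
  plan: [0,0,-0.1,0,0,0,25,0,0,0,0,0,0,50,0,0,0,0,0,0,50,0,0,-1,0,0,0,50,0,0,-4,0,0,0,50,0,0,-4.5,0,0,0,50,0,0,-4.5,0,0,0,50]

```text
time: 58.0
position: [494.0, -270.7, 232.4]
ee_rot: [-3.138, -0.128, -0.001]
ft_force: [1.6, -1.0, -0.0]
finger_gap: 42.6
```

Request:
carry_out:
  plan: [0,-4.5,0,0,0,0,50,0,-4.5,0,0,0,0,50,0,-4.5,0,0,0,0,50,0,-4.5,0,0,0,0,50,0,-4.5,0,0,0,0,50,0,-4.5,0,0,0,0,50,0,-4.5,0,0,0,0,50,0,-4.5,0,0,0,0,50]

```text
time: 58.8
position: [464.6, 89.7, 231.6]
ee_rot: [-3.138, -0.128, -0.003]
ft_force: [0.6, 0.2, 0.4]
finger_gap: 42.8
```

Request:
carry_out:
  plan: [0,0,0,0,0,0,50,0,0,0,0,0,0,50,0,0,0,0,0,0,50,0,0,0,0,0,0,50]

```text
time: 59.2
position: [465.2, 86.7, 230.8]
ee_rot: [-3.139, -0.125, -0.001]
ft_force: [0.2, -0.1, 0.2]
finger_gap: 42.5
```

```bash
python3 - <<'E'
from stand import *
from h import *
s=r.state(); print(s['time'],s['position'])
g,C=grab('side','s24')
cv2.imwrite('pics/s24c.png',cv2.resize(g[250:450,300:500,::-1],None,fx=3,fy=3))
for n,(g,C) in dict(side=(g,C),top=grab('top','t24')).items():
  for q in rects(C,g,100,128,(400,560,-420,-230)): print(n,'caps',q)
  for q in rects(C,g,10,25,(400,500,-200,-110)): print(n,'dish',q)
  for q in rects(C,g,30,95,(330,420,440,540)): print(n,'beaker',q)
E
```

```text
59.2 [465.20961923  86.66571011 230.81548245]
side caps (((494.6109924316406, -293.78826904296875), (34.483673095703125, 88.46033477783203), 4.162129878997803), np.float64(119.07854435972422), np.int32(746))
side caps (((438.59320068359375, -321.5787353515625), (29.730546951293945, 29.323030471801758), 49.60634994506836), np.float64(119.7940690668488), np.int32(265))
side caps (((506.9271545410156, -376.0012512207031), (30.28518295288086, 30.564006805419922), 85.44222259521484), np.float64(119.21591174407013), np.int32(284))
side caps (((443.3096618652344, -378.115966796875), (30.02694320678711, 29.66392707824707), 14.508708953857422), np.float64(119.36310252488698), np.int32(292))
side dish (((455.7436218261719, -156.9807586669922), (72.63522338867188, 71.01154327392578), 74.64087677001953), np.float64(15.160587521323976), np.int32(738))
side beaker (((375.4923400878906, 489.35870361328125), (74.38325500488281, 62.02555847167969), 65.27474975585938), np.float64(66.16838404371134), np.int32(560))
top caps (((506.2442626953125, -373.0819091796875), (28.334585189819336, 29.100774765014
[... 328 characters left out ...]
61431884766), np.float64(120.11075748553844), np.int32(238))
top caps (((442.9508361816406, -375.6301574707031), (28.600208282470703, 27.2977352142334), 61.488365173339844), np.float64(119.92020747246255), np.int32(212))
top caps (((438.98931884765625, -319.8555908203125), (29.486591339111328, 27.82725715637207), 67.8234634399414), np.float64(120.29063060996418), np.int32(217))
top dish (((453.95257568359375, -154.53424072265625), (69.94720458984375, 69.36788940429688), 42.18867492675781), np.float64(15.537989039872855), np.int32(850))
top beaker (((373.6771240234375, 488.89691162109375), (62.61248779296875, 64.27035522460938), 47.80289077758789), np.float64(66.3896451028321), np.int32(680))
```

View pics/s24.png

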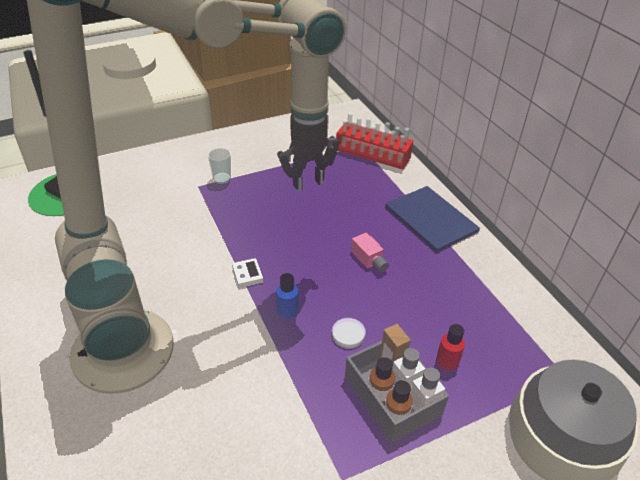

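View pics/s24c.png

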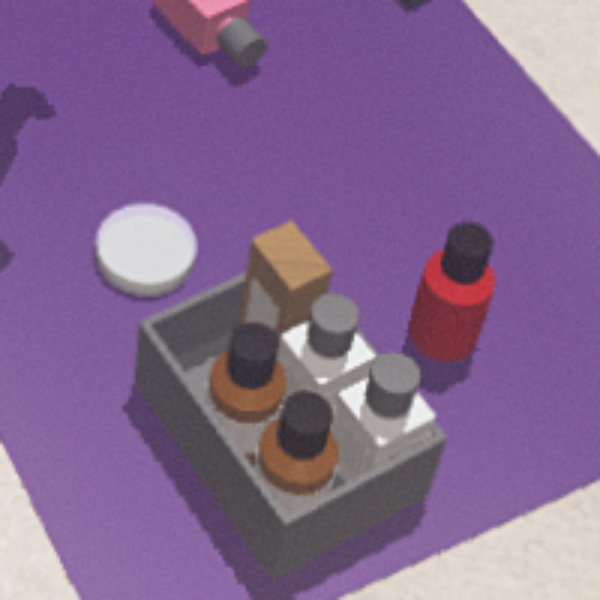

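View pics/t24.png

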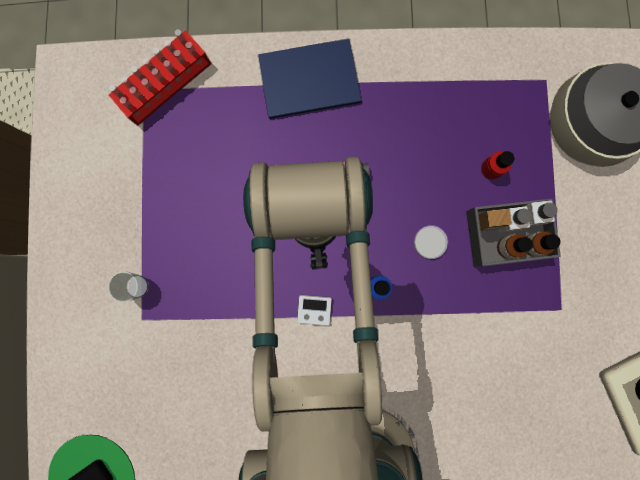

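```bash
python3 -c "
from workcell import r
print(r.job_done())"
```

```text
the job is handed in; nothing more can be done
None
```

The job is handed in at about 59 s of the 210 s allowed. Two white bottles were in the scene. I stood both up on the bench and released them. The top camera showed both upright before packing began, at about (590, 250) and (568, 165). I then packed the two white bottles, the two brown bottles and the carton into the crate, lowering each until the force reading showed contact before letting go.

- **Last checks:** both cameras show all five items upright. Their tops are at about 120 mm, the 121 mm expected for standing on the crate floor. The gripper was clear of everything. The beaker and dish are where they started, and the pink, blue and red look-alikes look untouched.
- **What disagreed:** one white bottle shifted about 6 mm inside the crate, between being placed and the second brown bottle (brown_b) arriving above it. I don't know whether that was the announced knock or a contact I didn't see. It ended upright on the floor against the crate wall, so I left it there. The two cameras also differ by about 2–3 mm, roughly the stated calibration error.

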